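# Free the stuck filler plug and reset the filler

### The arm

A 6-joint arm with a two-finger parallel gripper is mounted at the origin on the work surface. World frame = base frame: x ahead of the robot, y to its left, z up, the work surface at z = 0. Lengths are in m, angles in rad, forces in N, time in s.
With the tool pointing down it reaches from about 0.25 to 0.725 m from the base axis. Payload 4 kg.
Tool frame: the origin (TCP) lies on the centre line of the jaws, within the pads' length; the fingertips stand tip_reach ahead of it and the grasp point (between the pads) lies 5 mm behind it (tip_reach is the distance from the TCP to the fingertips, in m); z points along the fingers, y is the direction in which the jaws open and shut (so a half turn about z gives the same grasp; the last joint's range is limited). The gripper opens to 85 mm and grips with 20 to 120 N. Pads are 22 mm wide; open, the fingers measure 114 mm over their backs; the gripper's body (76 mm by 85 mm) begins 54 mm behind the grasp point. The pads swing forward as they close: fully open they stand 13 mm farther back than shut.
Start: joints at [1.255, 0.241, 0.005, 1.335, 0, 1.571], TCP at [0.155, 0.475, 0.224] pointing down, gripper open.
Joint ranges: [-2.72, 2.72], [-1.05, 1.87], [-1.09, 1.28], [-1.99, 2.15], [-1.42, 1.44], [-3.14, 3.14]. Speed limits (rad/s): [2.79, 2.79, 3.14, 3.14, 3.14, 3.14].

### API

Orientations are given as a unit quaternion [x, y, z, w].
In Python, from workcell import * gives the robot as it stands.
- The arm moves only by the tool arm_command, never from a script. Its arguments are lists of equal length, an entry for each row: "translation": the shift along the tool's x, y, z in cm, a list of three; "turn": the turn about the tool's z in rad; "hand": the closure, from 0 (fully open) to 1 (shut). In form: {"translation": [[x, y, z], ...], "turn": [turn, ...], "hand": [hand, ...]}. A call has 1 to 5 rows; each row is the pose to reach, as a shift and turn from the pose commanded when the call began, along the tool's axes at that moment; what a row does not reach only later rows make up. A row lasts 1/12 s, in which the tool goes at most 41.7 mm and 7.16 degrees, less where a joint would pass 70% of its speed; a pose out of reach is approached as far as the arm can. A call with a gripper value outside its range is refused whole. The fingers move at their own pace and stop on an object; the grip force is fixed at half the most. Time passes only in rows, so rows that repeat a pose let the fingers close. It gives the time, the measured TCP pose, the force and the opening at its end, in the units of the state.
- get_obs(): the state, without advancing time (a new reading comes with each control period).
- camera(name): name is "side" or "top"; returns (picture, depth): 384x512x3 uint8, red, green, blue; 384x512 float32, m along the optical axis (not along the pixel's ray), 0 where there is no reading.
- camera_info(name): a dict with "mtx" (3x3 intrinsics, pixels), "dist_coeffs" ([k1, k2, p1, p2, k3] as OpenCV has them; the pictures are not rectified), "world_to_cam" (4x4, takes a point from world to camera coordinates). Camera axes: x right, y down, z forward; pixel columns grow to the right and rows downward; lengths in m; the calibration is good to about 2 mm. A picture is of the moment at which its call begins. camera_info takes no time and is no camera call.
- job_done(): hands the job in, once; it reports no verdict.
Trained networks look in the newest picture that a camera, given by its name, has taken for a name from the list of things; names that differ only in an ending like _2 or _b are one class to them, and where a whole thing is asked for, a point or a joint stands for the part that bears it (a point fixed in the world has none). Each returns a list of dicts, best first, with "conf" (0 to 1); they miss things now and then, are a little off and sometimes report something else, mostly with a low value. They report only what shows in the picture. A call takes as long as a camera call. They do not tell look-alikes from the thing itself.
- search_frame(camera, name): "location" ([row, column] in pixels, amid what is visible of it).
- spot_point(camera, name): "location" ([row, column] in pixels: a listed point, or the origin of a listed thing).
The state is a dict: "clock": time; "joint_pos": joint angles; "joint_vel": joint speeds; "tau": joint torques, N m; "eef_pos": TCP position; "tool_rot": TCP orientation; "ft_force": force on the tool from outside, world axes, zero at the start; "ft_torque": the same for the moment, N m; "grip_width": finger opening in m.
Only numpy, scipy, OpenCV 4.12 (cv2) and the standard library are available. Lean on these libraries where they do the work, as an engineer would, in place of code of your own. Each camera call takes 0.05 s, during which the arm holds its last target. There are 200 camera calls.

### The job

The cleaning plug with the red handle is stuck in the filler's sloping port: rock it by its handle from side to side until both jaws have been pushed back off its collar, draw it out along the slope and stand it upright in the blue wash rack, its collar resting on the two rails. Then reset the filler for the next batch by pushing its roller lever sideways until the switch trips, and let it spring back. Do not prise at the jaws with the gripper, and leave the two sauce bottles and the spare lid where they are.

Things in the scene. Friction and masses are not known exactly. Their poses are not given: they have to be found in the camera images.
- port: Filler's foot, fixed: steel port block before a grey housing (70 to 220 mm behind the origin in x, 180 wide, 110 high). Origin on the table right below the port's seat, z up. The port's axis rises from the seat, leaning 24 deg (0.42 rad) from vertical toward the block's own -x (robot's side). 'Left' is its +y. The pocket is 27 mm front to back, 21 mm left to right: the plug can only rock left and right.
- port_seat (a point): Middle of the floor of the port's pocket, 75 mm above the table, on the port's axis; the plug's origin sits here at the start, the plug leaning some 2 deg more than the axis (slack in the pocket). Axes as port.
- spout_end (a point): Front end of the steel filling spout, a fixed pipe 18 mm thick, 300 mm above the table (its middle), running along the block's x above the port, 35 mm in front of the seat. It bars the gripper from coming straight down on the plug's handle: come along the port's axis instead.
- plug: Stuck plug, 0.13 to 0.25 kg, 115 mm long. Origin at the foot's tip, z along its axis to the handle, y left-right. Foot half-round, 18 mm wide (y), rocks about a line along x at z = 9 mm; collar z = 36 to 44 mm, 40 (y) x 26 mm (x). It has 3 mm of free lift; a straight pull then only jams the collar under the jaws. Once both jaws are out it draws out along the port's axis, clear after 55 mm.
- handle (a point): Grip point of the plug's red handle, on the plug's axis, 97 mm from its foot. The handle is z = 68 to 115 mm, 20 mm (y) x 24 mm (x); grip it across y. Leaning it left about the foot line pushes the left jaw out, leaning right the right jaw: 0.20 to 0.28 rad of lean each way from the port's axis, about 7 to 10 N sideways here. Axes as plug.
- jaw_left (a joint): Left jaw (black, yellow lip), outward travel 0 to 0.007 m along the port's +y. Starts at 0 to 0.001, slides with some 18 N of friction and stays where pushed. Its lip, 3 mm above the collar and 9 mm thick, covers the collar's edge by 4.5 mm at 0 and lets it past when pushed out 0.0045 or more (0.005 to be sure). Only the plug may push it.
- jaw_right (a joint): Right jaw, the mirror image: outward travel 0 to 0.007 m along the port's -y, same start, friction and lip; it lets go at 0.0045 or more (0.005 to be sure).
- rack: Wash rack, fixed: blue base 190 x 100 mm, two steel rails along its x, tops 50 mm above the table, a 26 mm gap between them centred on y = 0, closed by end blocks 73 mm from the middle. Origin on the table at its middle. The plug stands with its foot hanging in the gap, its y across the gap, collar on both rails, within 65 mm of the middle along x: its origin is then 14 mm above the table.
- roller_lever (a joint): Lever of the filler's reset switch (yellow box on a post, top of the box 126 mm above the table): upright at 0, spring-centred, swings to +/-0.9 rad; positive leans to the switch's +y. The switch trips at 0.4 rad to either side (about 1.5 N at the roller).
- roller (a point): Centre of the black roller (20 mm across, 12 mm wide) at the lever's top, 170 mm above the table when upright; the lever's hinge line lies 65 mm below it, along x. Axes are the lever's: x along the hinge line, from the roller toward the switch box; y sideways; z up the lever.
- bottle_a: Full, capped sauce bottle, loose, 72 mm across, 171 mm high; origin under its middle. A bystander.
- bottle_b: The other sauce bottle, the same. A bystander.
- spare_lid: Red lid lying on the table, loose, 57 mm across, 12 mm high; origin under its middle. A bystander.
There are look-alikes about, which are no part of the job. Leave any orange or turquoise look-alike of the plug alone. Of the things that look like the part that bears roller_lever, the smaller one is meant.

How it is judged:
By the outcome, as a careful person would: the job done as asked, in the order asked, and still so for the second after the job is handed in, with the robot touching nothing.
It also fails if it takes over 67 s, if anything falls off the work surface, if the arm or the gripper's body presses on something with over 40 N, if the wrist force passes 120 N, or if a joint passes its speed limit or range.

## Working session

There is one attempt and no reset: what is moved stays moved. The work goes in short steps, Python scripts to look and compute and a tool call to move; the robot and the scene stay as the last step left them, time stands still between calls to the robot, and variables do not carry over. Pictures are saved under pics/ and viewed, about 8 in all and at most 12, crops included, and the job is handed in when it is done.

Besides the shell and the picture viewer there is one more tool, called after "Call:" by a JSON object that holds its "fn" and its "kwargs". arm_command: Moves the arm, as the interface text tells. Its arguments: {"type":"object","properties":{"translation":{"type":"array","items":{"type":"array","items":{"type":"number"}}},"turn":{"type":"array","items":{"type":"number"}},"hand":{"type":"array","items":{"type":"number"}}},"required":["translation","turn","hand"]}

```bash
ls; mkdir -p pics; cat > h.py <<'E'
from workcell import *
import numpy as np, cv2
from scipy.spatial.transform import Rotation as R
def ray(cam,rc):
    i=camera_info(cam);K=np.array(i["mtx"],float);d=np.array(i["dist_coeffs"],float);T=np.array(i["world_to_cam"])
    p=cv2.undistortPoints(np.array([[[rc[1],rc[0]]]],float),K,d)[0,0]
    Rm=T[:3,:3];c=-Rm.T@T[:3,3];return c,Rm.T@np.array([p[0],p[1],1.])
def atz(cam,rc,z):
    c,v=ray(cam,rc);return c+v*(z-c[2])/v[2]
def dep(cam,rc,D):
    c,v=ray(cam,rc);r,k=int(round(rc[0])),int(round(rc[1]))
    w=D[max(0,r-1):r+2,max(0,k-1):k+2];w=w[w>0]
    return c+v*np.median(w) if len(w) else None
def tri(a,ra,b,rb):
    c1,v1=ray(a,ra);c2,v2=ray(b,rb)
    s=np.linalg.lstsq(np.c_[v1,-v2],c2-c1,rcond=None)[0]
    p,q=c1+s[0]*v1,c2+s[1]*v2
    return (p+q)/2,np.linalg.norm(p-q)
def proj(cam,P):
    i=camera_info(cam);T=np.array(i["world_to_cam"])
    return cv2.projectPoints(np.atleast_2d(P).astype(float),cv2.Rodrigues(T[:3,:3])[0],T[:3,3],np.array(i["mtx"],float),np.array(i["dist_coeffs"],float))[0][:,0,::-1]
E
python3 - <<'E'
from h import *
np.set_printoptions(precision=4,suppress=True)
o=get_obs();print({k:np.round(o[k],3) for k in o})
for c in("side","top"):
    im,D=camera(c);cv2.imwrite(f"pics/{c}0.png",im[:,:,::-1]);np.save(c+"0.npy",D)
    cc,v=ray(c,(192,256));print(c,cc,v)
    for n in["port","port_seat","spout_end","plug","handle","jaw_left","jaw_right","rack","roller_lever","roller","bottle_a","spare_lid"]:
        for r in spot_point(c,n)[:4]:
            print(c,n,np.round(r["location"],1),round(r["conf"],2),dep(c,r["location"],D))
E
```

```text
pics
{'clock': np.float64(0.0), 'joint_pos': array([1.255, 0.241, 0.004, 1.335, 0.   , 1.571]), 'joint_vel': array([-0.001,  0.001, -0.001,  0.   ,  0.001,  0.002]), 'tau': array([  0.001, -37.231,  25.241,   0.017,  -0.   ,  -0.   ]), 'eef_pos': array([0.155, 0.475, 0.223]), 'tool_rot': array([ 0.157,  0.988, -0.001, -0.   ]), 'ft_force': array([-0.018, -0.044, -0.701]), 'ft_torque': array([-0.047,  0.062, -0.013]), 'grip_width': np.float64(0.085)}
side [-0.109  -0.816   1.1818] [ 0.4416  0.5485 -0.7102]
side port [207.1 275. ] 0.69 [ 0.6118 -0.0164  0.0272]
side port_seat [190.6 275.3] 0.86 [ 0.6058 -0.023   0.1112]
side port_seat [179.1 268.9] 0.72 [ 0.5798 -0.0225  0.176 ]
side spout_end [144.  269.9] 0.56 [ 0.5945 -0.009   0.2939]
side spout_end [177.9 266. ] 0.19 [ 0.5764 -0.0132  0.1762]
side plug [236.8 256.5] 0.8 [ 0.4933 -0.0658  0.0168]
side plug [234.7 329.8] 0.59 [ 0.6733 -0.203   0.0119]
side plug [187.8 273.3] 0.43 [ 0.6084 -0.0105  0.1122]
side handle [178.3 268.1] 0.74 [ 0.5802 -0.0184  0.176 ]
side handle [256.7 263.6] 0.66 [ 0.4581 -0.141   0.0222]
side handle [217.7 307.9] 0.64 [ 0.6687 -0.1102  0.0148]Traceback (most recent call last):
  File "<stdin>", line 8, in <module>
ValueError: it knows: bottle, handle, plug, port, port_seat, rack, roller, spare_lid, spout_end
```

```bash
python3 - <<'E'
from h import *
np.set_printoptions(precision=4,suppress=True)
for c in("side","top"):
    im,D=camera(c);cv2.imwrite(f"pics/{c}0.png",im[:,:,::-1]);np.save(c+"0.npy",D)
    print(c,ray(c,(192,256)))
    for n in(["rack","roller","bottle","spare_lid"] if c=="side" else ["port","port_seat","spout_end","plug","handle","rack","roller","bottle","spare_lid"]):
        for r in spot_point(c,n)[:4]:
            print(c,n,np.round(r["location"],1),round(r["conf"],2),dep(c,r["location"],D))
a=cv2.imread("pics/side0.png");b=cv2.imread("pics/top0.png")
cv2.imwrite("pics/s0b.png",cv2.resize(a[60:330,80:470],(800,554)));cv2.imwrite("pics/t0b.png",cv2.resize(b,(800,600)))
print(get_obs()["clock"])
E
```

```text
side (array([-0.109 , -0.816 ,  1.1818]), array([ 0.4416,  0.5485, -0.7102]))
side rack [178.1 186.6] 0.95 [0.4823 0.301  0.0059]
side roller [309.7 300.1] 0.59 [ 0.3203 -0.4282  0.2371]
side roller [253.9 291.6] 0.45 [ 0.4453 -0.2683  0.1723]
side bottle [150. 235.] 0.97 [0.69   0.2929 0.024 ]
side bottle [258.5 369.7] 0.6 [ 0.676  -0.3561  0.043 ]
side bottle [192.7 273.6] 0.24 [ 0.599  -0.0228  0.1064]
side spare_lid [225.9 215.5] 0.48 [0.427  0.0565 0.0097]
top (array([ 0.424 , -0.0224,  1.5395]), array([ 0.0851, -0.0172, -0.9963]))
top port [173.  242.5] 0.93 [ 0.6007 -0.005   0.1635]
top port_seat [164.6 237.8] 0.72 [0.6318 0.0102 0.1304]
top port_seat [175.5 246.3] 0.47 [ 0.5903 -0.0167  0.1845]
top plug [169.4 239.4] 0.62 [0.6176 0.0054 0.1223]
top plug [204.8 256.1] 0.57 [ 0.5115 -0.049  -0.0014]
top plug [154.5 301.6] 0.52 [ 0.6852 -0.2084  0.0012]
top handle [156.3 270.1] 0.7 [ 0.6757 -0.0977  0.0233]
top handle [176.5 242.5] 0.66 [ 0.5881 -0.0051  0.1781]
top handle [220.8 285. ] 0.5 [ 0.4553 -0.1457  0.0246]
top rack [215.6 154.3] 0.84 [0.4767 0.2969 0.0078]
top roller [263.3 388.8] 0.44 [ 0.3263 -0.4253  0.246 ]
top roller [220.  326.7] 0.36 [ 0.4535 -0.2603  0.1781]
top bottle [145.7 342.9] 0.86 [ 0.6908 -0.3252  0.1322]
top bottle [151.7 148.2] 0.72 [0.6798 0.2997 0.0995]
top spare_lid [229.9 222.2] 0.8 [0.4264 0.0667 0.0116]
1.05
```

View pics/s0b.png

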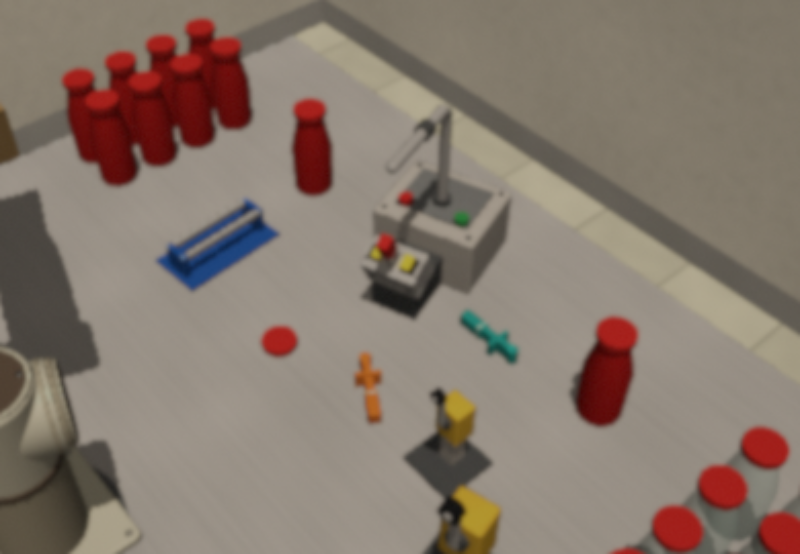

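View pics/t0b.png

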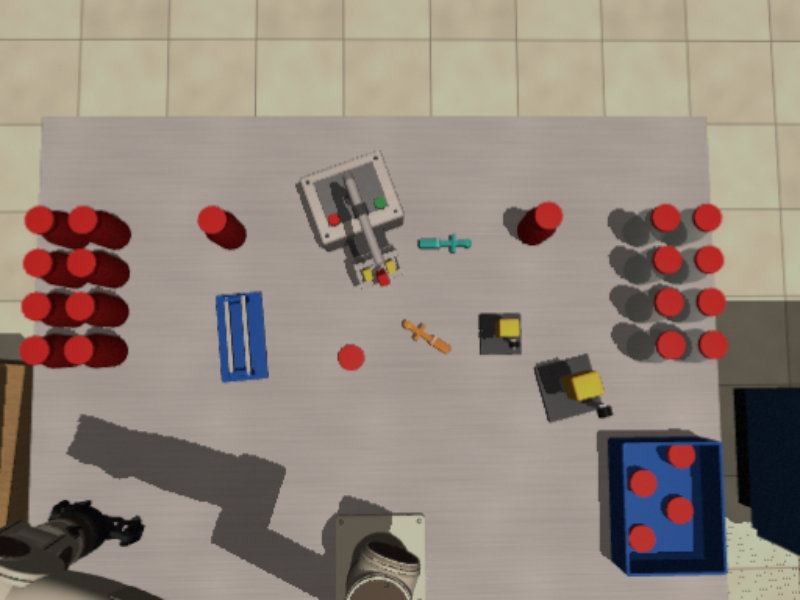

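Call:
{"fn": "arm_command", "kwargs": {"translation": [[0,0,-20],[0,0,-20],[0,0,-20],[0,0,-20],[0,0,-20]], "turn": [0,0,0,0,0], "hand": [0,0,0,0,0]}}

```text
clock: 1.47
eef_pos: [0.1552, 0.475, 0.4271]
tool_rot: [0.157, 0.988, 0.002, 0.0]
ft_force: [1.0, 0.9, 0.1]
grip_width: 0.0853
```

```bash
python3 - <<'E'
from h import *
np.set_printoptions(precision=4,suppress=True)
im=cv2.imread("pics/top0.png");D=np.load("top0.npy")
i=camera_info("top");K=np.array(i["mtx"],float);print(K[0,0])
h,w=D.shape;uv=np.stack(np.meshgrid(np.arange(w),np.arange(h)),-1).reshape(-1,1,2).astype(float)
p=cv2.undistortPoints(uv,K,np.array(i["dist_coeffs"],float))[:,0]
T=np.array(i["world_to_cam"]);C=np.c_[p,np.ones(len(p))]*D.reshape(-1,1)
W=((C-T[:3,3])@T[:3,:3]).reshape(h,w,3);np.save("W.npy",W)
def rect(m,n):
    m=m.astype(np.uint8);N,l,s,_=cv2.connectedComponentsWithStats(m);k=1+np.argmax(s[1:,4]);q=W[l==k]
    (c,sz,a)=cv2.minAreaRect(q[:,:2].astype(np.float32));print(n,len(q),"mean",q.mean(0),"c",np.array(c),"sz",np.array(sz),"ang",a);return l==k
box=lambda x0,x1,y0,y1:(W[...,0]>x0)&(W[...,0]<x1)&(W[...,1]>y0)&(W[...,1]<y1)
rect(box(.55,.85,-.15,.2)&(abs(W[...,2]-.11)<.006),"housing")
hsv=cv2.cvtColor(im,cv2.COLOR_BGR2HSV);H,S,V=[hsv[...,k] for k in range(3)]
rect(box(.35,.6,.2,.4)&(H>100)&(H<130)&(S>120),"rack")
m=box(.5,.66,-.06,.06)&((H<8)|(H>172))&(S>140)&(W[...,2]>.13);rect(m,"handle")
rect(box(.5,.8,-.1,.1)&(W[...,2]>.285)&(W[...,2]<.33),"spout")
rect(box(.4,.52,-.33,-.2)&(H>15)&(H<35)&(S>120)&(W[...,2]>.1),"yellowbox")
rect(box(.4,.52,-.33,-.2)&(W[...,2]>.14),"roller top")
rect(box(.4,.52,-.33,-.2)&(V<70)&(W[...,2]<.02),"base")
rect(box(.35,.6,.2,.4)&(W[...,2]>.044)&(S<90),"rail")
rect(box(.35,.6,.2,.4)&(W[...,2]>.03)&(H>100)&(H<130)&(S>120),"endblk")
E
```

```text
448.8259021710376
housing 1900 mean [0.764  0.0543 0.111 ] c [0.7629 0.0524] sz [0.1514 0.1794] ang 19.80596923828125
rack 1249 mean [0.4774 0.2944 0.0099] c [0.4786 0.2975] sz [0.1866 0.0995] ang 4.915124893188477
handle 61 mean [ 0.5862 -0.011   0.1771] c [ 0.588  -0.0105] sz [0.0322 0.0185] ang 20.98273468017578
spout 428 mean [0.678  0.0219 0.3073] c [0.6795 0.0223] sz [0.1816 0.0267] ang 17.824275970458984
yellowbox 170 mean [ 0.4883 -0.2652  0.1236] c [ 0.4881 -0.2669] sz [0.0426 0.0346] ang 88.33541107177734
roller top 31 mean [ 0.4558 -0.2658  0.1766] c [ 0.4554 -0.2658] sz [0.0159 0.0145] ang 0.7354015111923218
base 171 mean [ 0.4942 -0.2391  0.0086] c [ 0.4783 -0.2468] sz [0.0491 0.0824] ang 89.27014923095703
rail 157 mean [0.4835 0.2795 0.0504] c [0.4828 0.2795] sz [0.1633 0.0116] ang 5.014697551727295
endblk 41 mean [0.5573 0.3085 0.0495] c [0.5573 0.3095] sz [0.012  0.0337] ang 6.413558483123779
```

Call:
{"fn": "arm_command", "kwargs": {"translation": [[0,0,-40],[0,0,-40],[0,0,-40],[0,0,-40],[0,0,-40]], "turn": [0,0,0,0,0], "hand": [0,0,0,0,0]}}

```text
clock: 1.88
eef_pos: [0.1475, 0.4514, 0.5342]
tool_rot: [0.157, 0.987, 0.02, 0.003]
ft_force: [0.5, -0.4, 0.1]
grip_width: 0.0852
```

Call:
{"fn": "arm_command", "kwargs": {"translation": [[0,0,-40],[0,0,-40],[0,0,-40],[0,0,-40],[0,0,-40]], "turn": [0,0,0,0,0], "hand": [0,0,0,0,0]}}

```text
clock: 2.3
eef_pos: [0.1356, 0.4151, 0.5579]
tool_rot: [0.157, 0.987, 0.039, 0.006]
ft_force: [-0.0, 0.4, 0.5]
grip_width: 0.0852
```

Call:
{"fn": "arm_command", "kwargs": {"translation": [[0,0,2],[0,0,2]], "turn": [0,0], "hand": [0,0]}}

```text
clock: 2.47
eef_pos: [0.1361, 0.4166, 0.5339]
tool_rot: [0.157, 0.987, 0.035, 0.006]
ft_force: [0.4, 1.1, -0.7]
grip_width: 0.0855
```

```bash
python3 - <<'E'
from h import *
o=get_obs();print(o["joint_pos"],R.from_quat(o["tool_rot"]).as_matrix().round(3))
E
```

```text
[1.25503277e+00 1.72201145e-01 7.44671485e-01 2.07281116e+00
 7.42403079e-06 1.57082593e+00] [[-0.951  0.31   0.022]
 [ 0.311  0.948  0.067]
 [ 0.     0.07  -0.998]]
```

Call:
{"fn": "arm_command", "kwargs": {"translation": [[-3.9,-2.2,-0.2],[-7.8,-4.5,-0.4],[-11.6,-6.7,-0.5],[-15.4,-9.0,-0.6],[-19.3,-11.2,-0.8]], "turn": [-0.12,-0.24,-0.36,-0.48,-0.6], "hand": [0,0,0,0,0]}}

```text
clock: 2.88
eef_pos: [0.2502, 0.2913, 0.5376]
tool_rot: [-0.095, 0.995, 0.036, 0.016]
ft_force: [0.1, 1.2, -0.3]
grip_width: 0.0854
```

```bash
cat >> h.py <<'E'
np.set_printoptions(precision=4,suppress=True)
PS=np.radians(19.8);BX=np.array([np.cos(PS),np.sin(PS),0]);BY=np.array([-np.sin(PS),np.cos(PS),0]);BZ=np.array([0,0,1.])
SEAT=np.array([.6265,.0032,.075]);AX=BZ*np.cos(.419)-BX*np.sin(.419)
def st():
    o=get_obs();M=R.from_quat(o["tool_rot"]).as_matrix();p=np.array(o["eef_pos"])
    print("t",o["clock"],"p",p,"q",np.array(o["joint_pos"]),"F",np.array(o["ft_force"]),"w",o["grip_width"])
    print("tool y az",np.degrees(np.arctan2(M[1,1],M[0,1])),"y.z",M[2,1],"z",M[:,2],"axis block",M[:,2]@BX,M[:,2]@BY)
    return p,M
def to(target):
    p,M=st();print("need cm tool:",(M.T@(np.array(target)-p)*100).round(2))
E
python3 -c "
from h import *
to([.432,.084,.55])"
```

```text
t 2.8833 p [0.2502 0.2913 0.5376] q [0.8347 0.0557 0.619  2.0619 0.0326 0.6455] F [ 0.1024  1.1792 -0.3001] w 0.08544431428495766
tool y az 100.98850798644207 y.z 0.06937842864190517 z [ 0.0243  0.0753 -0.9969] axis block 0.048391711576369976 0.06265435828422532
need cm tool: [-13.99 -23.67  -2.35]
```

Call:
{"fn": "arm_command", "kwargs": {"translation": [[-2.1,-3.5,-0.3],[-4.2,-7.0,-0.6],[-6.3,-10.5,-1.0],[-8.4,-14.0,-1.4],[-10.5,-17.5,-1.8]], "turn": [-0.03,-0.06,-0.09,-0.12,-0.15], "hand": [0,0,0,0,0]}}

```text
clock: 3.3
eef_pos: [0.3855, 0.1369, 0.5476]
tool_rot: [-0.167, 0.985, 0.035, 0.018]
ft_force: [0.6, 0.6, -0.1]
grip_width: 0.0852
```

Call:
{"fn": "arm_command", "kwargs": {"translation": [[-2.5,-3.8,-4],[-4,-6.2,-9],[-4,-6.2,-20],[-4,-6.2,-30],[-4,-6.2,-30]], "turn": [0,0,0,0,0], "hand": [0,0,0,0,0]}}

```text
clock: 3.72
eef_pos: [0.4081, 0.0937, 0.5623]
tool_rot: [-0.166, 0.985, 0.036, 0.039]
ft_force: [0.1, 0.2, -0.2]
grip_width: 0.0856
```

```bash
python3 -c "
from h import *
to([.432,.084,.55])"
```

```text
t 3.7167 p [0.4081 0.0937 0.5623] q [ 0.1725  0.1649  0.8224  2.15    0.0717 -0.1582] F [ 0.1043  0.204  -0.2448] w 0.08561595807603974
tool y az 109.25898459137782 y.z 0.058188641067098756 z [ 0.0646  0.084  -0.9944] axis block 0.08925244088472138 0.057119029379860846
need cm tool: [-1.83 -1.78  1.3 ]
```

Call:
{"fn": "arm_command", "kwargs": {"translation": [[20,0,-20],[20,0,-20],[20,0,-20],[20,0,-20],[20,0,-20]], "turn": [0,0,0,0,0], "hand": [0,0,0,0,0]}}

```text
clock: 4.13
eef_pos: [0.2846, 0.0518, 0.5766]
tool_rot: [-0.166, 0.984, 0.035, 0.057]
ft_force: [-0.1, 0.2, 0.3]
grip_width: 0.0855
```

```bash
python3 -c "
from h import *
to([.432,.084,.55])"
```

```text
t 4.1333 p [0.2846 0.0518 0.5766] q [ 0.0972 -0.1093  0.579   2.15    0.0769 -0.2335] F [-0.0846  0.2004  0.2806] w 0.08551202051037553
tool y az 109.35890120101814 y.z 0.049103542053721534 z [ 0.1007  0.087  -0.9911] axis block 0.12418677428808775 0.04777106148457847
need cm tool: [-14.55  -1.97   4.41]
```

Call:
{"fn": "arm_command", "kwargs": {"translation": [[0,0,-40],[0,0,-40]], "turn": [0,0], "hand": [0,0]}}

```text
clock: 4.3
eef_pos: [0.2864, 0.0523, 0.5898]
tool_rot: [-0.165, 0.983, 0.033, 0.077]
ft_force: [-0.3, -0.3, 0.1]
grip_width: 0.0853
```

Call:
{"fn": "arm_command", "kwargs": {"translation": [[-20,0,-40],[-20,0,-40]], "turn": [0,0], "hand": [0,0]}}

```text
clock: 4.47
eef_pos: [0.3176, 0.0636, 0.6045]
tool_rot: [-0.164, 0.982, 0.033, 0.093]
ft_force: [-0.5, 0.5, 0.7]
grip_width: 0.0854
```

```bash
python3 -c "
from h import *
to([.432,.084,.55])"
```

```text
t 4.4667 p [0.3176 0.0636 0.6045] q [ 0.1288 -0.0603  0.7026  2.1495  0.0716 -0.1953] F [-0.5142  0.5155  0.7399] w 0.0853528736724618
tool y az 109.13464680231996 y.z 0.033420519861354414 z [ 0.172   0.0944 -0.9806] axis block 0.1937574662565677 0.030541688915502716
need cm tool: [-10.22  -2.     7.5 ]
```

Call:
{"fn": "arm_command", "kwargs": {"translation": [[-10,0,-40],[-10,0,-40]], "turn": [0,0], "hand": [0,0]}}

```text
clock: 4.63
eef_pos: [0.3281, 0.0685, 0.6171]
tool_rot: [-0.163, 0.98, 0.032, 0.11]
ft_force: [0.3, -0.4, 0.7]
grip_width: 0.0854
```

Call:
{"fn": "arm_command", "kwargs": {"translation": [[-10,0,-40],[-10,0,-40]], "turn": [0,0], "hand": [0,0]}}

```text
clock: 4.8
eef_pos: [0.3335, 0.072, 0.6313]
tool_rot: [-0.162, 0.978, 0.032, 0.129]
ft_force: [-0.3, -0.0, -0.7]
grip_width: 0.0855
```

Call:
{"fn": "arm_command", "kwargs": {"translation": [[-10,0,-40],[-10,0,-40]], "turn": [0,0], "hand": [0,0]}}

```text
clock: 4.97
eef_pos: [0.3362, 0.075, 0.6455]
tool_rot: [-0.161, 0.975, 0.032, 0.148]
ft_force: [-0.4, -0.1, 0.1]
grip_width: 0.0854
```

Call:
{"fn": "arm_command", "kwargs": {"translation": [[-10,0,-40],[-10,0,-40]], "turn": [0,0], "hand": [0,0]}}

```text
clock: 5.13
eef_pos: [0.3361, 0.0774, 0.6597]
tool_rot: [-0.159, 0.972, 0.032, 0.167]
ft_force: [0.2, -0.3, 0.8]
grip_width: 0.0852
```

```bash
python3 -c "
from h import *
to(SEAT+AX*.25)"
```

```text
t 5.1333 p [0.3361 0.0774 0.6597] q [ 0.1715 -0.0485  0.8668  2.1497  0.0606 -0.1433] F [ 0.177  -0.3299  0.8432] w 0.08524814851502531
tool y az 108.71839275261871 y.z 0.009463163267808598 z [ 0.3143  0.1159 -0.9422] axis block 0.3350342813787743 0.0025928060174514574
need cm tool: [ -2.21 -16.87  38.43]
```

Call:
{"fn": "arm_command", "kwargs": {"translation": [[-10,3,-40],[-10,3,-40]], "turn": [0,0], "hand": [0,0]}}

```text
clock: 5.3
eef_pos: [0.3316, 0.0844, 0.6744]
tool_rot: [-0.158, 0.969, 0.033, 0.186]
ft_force: [-1.0, 0.2, 0.6]
grip_width: 0.0854
```

Call:
{"fn": "arm_command", "kwargs": {"translation": [[-5,3,-40]], "turn": [-0.02], "hand": [0]}}

```text
clock: 5.38
eef_pos: [0.3252, 0.0864, 0.6827]
tool_rot: [-0.168, 0.965, 0.032, 0.198]
ft_force: [0.8, 1.2, 0.3]
grip_width: 0.0855
```

```bash
python3 -c "
from h import *
to(SEAT+AX*.25)"
```

```text
t 5.3833 p [0.3252 0.0864 0.6827] q [ 0.2191 -0.0745  0.9052  2.1482  0.0438 -0.1157] F [0.7653 1.174  0.2652] w 0.08548872385843283
tool y az 109.6346538378022 y.z -0.005166618293515411 z [ 0.3723  0.1278 -0.9193] axis block 0.3935988465685168 -0.005885431036324674
need cm tool: [  0.8  -17.79  41.02]
```

Call:
{"fn": "arm_command", "kwargs": {"translation": [[0,-1.7,3.7],[0,-3.4,7.4],[0.2,-5.1,11.1],[0.3,-6.8,14.8],[0.4,-8.5,18.5]], "turn": [0,0,0,0,0], "hand": [0,0,0,0,0]}}

```text
clock: 5.8
eef_pos: [0.4182, 0.0279, 0.512]
tool_rot: [-0.168, 0.965, 0.032, 0.201]
ft_force: [0.6, 0.3, 0.7]
grip_width: 0.0851
```

Call:
{"fn": "arm_command", "kwargs": {"translation": [[0,-1.7,3.7],[0,-3.4,7.4],[0.2,-5.1,11.1],[0.3,-6.8,14.8],[0.4,-8.5,18.5]], "turn": [0,0,0,0,0], "hand": [0.4,0.4,0.4,0.4,0.4]}}

```text
clock: 6.22
eef_pos: [0.5131, -0.0296, 0.3409]
tool_rot: [-0.168, 0.965, 0.031, 0.2]
ft_force: [1.4, 0.3, 0.2]
grip_width: 0.0513
```

```bash
python3 -c "
from h import *
to(SEAT+AX*.20)
for c in ('side','top'):
    im,D=camera(c);cv2.imwrite(f'pics/{c}1.png',im[:,:,::-1])
a=cv2.imread('pics/side1.png');b=cv2.imread('pics/top1.png')
cv2.imwrite('pics/c1.png',np.hstack([cv2.resize(a[90:240,200:330],(400,460)),cv2.resize(b[110:225,180:280],(400,460))]))"
```

```text
t 6.2167 p [ 0.5131 -0.0296  0.3409] q [-0.1736 -0.0513 -0.1025  1.1567  0.1922 -0.4823] F [1.4088 0.2863 0.2248] w 0.05134952622061497
tool y az 109.63419307063975 y.z -0.006416228356772018 z [ 0.3762  0.128  -0.9176] axis block 0.3973288422936477 -0.007037817336618571
need cm tool: [-0.04 -0.69  9.09]
```

View pics/c1.png

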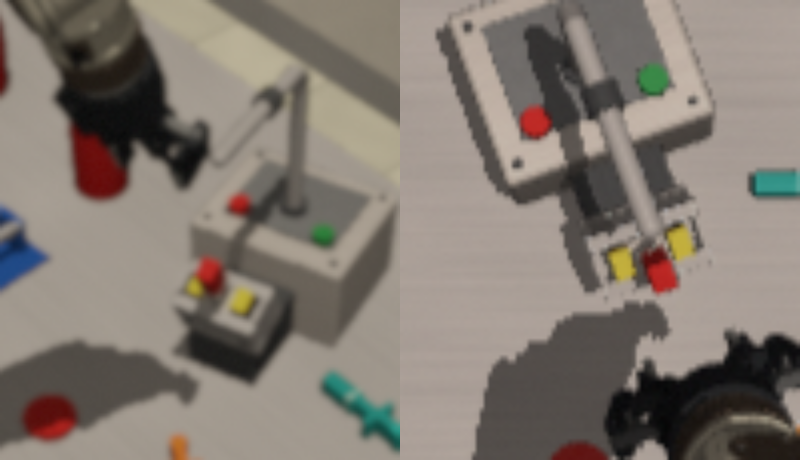

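```bash
python3 -c "
from h import *
H=SEAT-BX*.0425+BZ*.0872
p,M=st();to(H+M[:,2]*.005);to(H-M[:,2]*.04)"
```

```text
t 6.3167 p [ 0.5107 -0.0299  0.3342] q [-0.1743 -0.0447 -0.1084  1.1583  0.1911 -0.4815] F [-1.0527  0.6048 -0.1661] w 0.05123836672421536
tool y az 109.53504750879192 y.z -3.350260102183422e-05 z [ 0.3634  0.1289 -0.9227] axis block 0.3856250052253037 -0.001814167485001254
t 6.3167 p [ 0.5107 -0.0299  0.3342] q [-0.1743 -0.0447 -0.1084  1.1583  0.1911 -0.4815] F [-1.0527  0.6048 -0.1661] w 0.05123836672421536
tool y az 109.53504750879192 y.z -3.350260102183422e-05 z [ 0.3634  0.1289 -0.9227] axis block 0.3856250052253037 -0.001814167485001254
need cm tool: [-0.53 -0.77 19.36]
t 6.3167 p [ 0.5107 -0.0299  0.3342] q [-0.1743 -0.0447 -0.1084  1.1583  0.1911 -0.4815] F [-1.0527  0.6048 -0.1661] w 0.05123836672421536
tool y az 109.53504750879192 y.z -3.350260102183422e-05 z [ 0.3634  0.1289 -0.9227] axis block 0.3856250052253037 -0.001814167485001254
need cm tool: [-0.53 -0.77 14.86]
```

Call:
{"fn": "arm_command", "kwargs": {"translation": [[-0.3,-0.4,3.8],[-0.5,-0.8,7.6],[-0.5,-0.8,11.4],[-0.5,-0.8,14.9],[-0.5,-0.8,14.9]], "turn": [0,0,0,0,0], "hand": [0.4,0.4,0.4,0.4,0.4]}}

```text
clock: 6.73
eef_pos: [0.5732, -0.0146, 0.201]
tool_rot: [-0.168, 0.966, 0.033, 0.195]
ft_force: [-0.9, 0.7, -0.9]
grip_width: 0.0513
```

```bash
python3 -c "
from h import *
H=SEAT-BX*.0425+BZ*.0872
p,M=st();to(H+M[:,2]*.005)"
```

```text
t 6.7333 p [ 0.5732 -0.0146  0.201 ] q [-0.1192  0.1304 -0.2752  0.8049  0.1734 -0.4319] F [-0.8533  0.7328 -0.9354] w 0.051318354256806024
tool y az 109.71706992514008 y.z -0.0009215817379224639 z [ 0.3654  0.13   -0.9217] axis block 0.387800203974078 -0.0014107657076960736
t 6.7333 p [ 0.5732 -0.0146  0.201 ] q [-0.1192  0.1304 -0.2752  0.8049  0.1734 -0.4319] F [-0.8533  0.7328 -0.9354] w 0.051318354256806024
tool y az 109.71706992514008 y.z -0.0009215817379224639 z [ 0.3654  0.13   -0.9217] axis block 0.387800203974078 -0.0014107657076960736
need cm tool: [ 0.24 -0.13  4.61]
```

Call:
{"fn": "arm_command", "kwargs": {"translation": [[0.1,-0.1,2.3],[0.2,-0.1,4.4],[0.2,-0.1,4.4],[0.2,-0.1,4.4],[0.2,-0.1,4.4]], "turn": [0,0,0,0,0], "hand": [0.4,0.4,0.6,0.6,0.6]}}

```text
clock: 7.15
eef_pos: [0.5918, -0.0122, 0.1689]
tool_rot: [-0.167, 0.965, 0.031, 0.201]
ft_force: [0.3, 0.2, -0.7]
grip_width: 0.0342
```

```bash
python3 -c "
from h import *
H=SEAT-BX*.0425+BZ*.0872
p,M=st();to(H+M[:,2]*.005)
for c in ('side','top'):
    im,D=camera(c);cv2.imwrite(f'pics/{c}2.png',im[:,:,::-1])
a=cv2.imread('pics/side2.png');b=cv2.imread('pics/top2.png')
cv2.imwrite('pics/c2.png',np.hstack([cv2.resize(a[110:240,210:330],(400,433)),cv2.resize(b[110:225,180:280],(400,433))]))"
```

```text
t 7.15 p [ 0.5918 -0.0122  0.1689] q [-0.1094  0.1847 -0.3051  0.705   0.1693 -0.4208] F [ 0.3047  0.212  -0.6844] w 0.03423777390203374
tool y az 109.61326937736742 y.z -0.0069085051596145045 z [ 0.3781  0.128  -0.9169] axis block 0.3991243256742524 -0.007635127969320251
t 7.15 p [ 0.5918 -0.0122  0.1689] q [-0.1094  0.1847 -0.3051  0.705   0.1693 -0.4208] F [ 0.3047  0.212  -0.6844] w 0.03423777390203374
tool y az 109.61326937736742 y.z -0.0069085051596145045 z [ 0.3781  0.128  -0.9169] axis block 0.3991243256742524 -0.007635127969320251
need cm tool: [0.69 0.28 0.92]
```

View pics/c2.png

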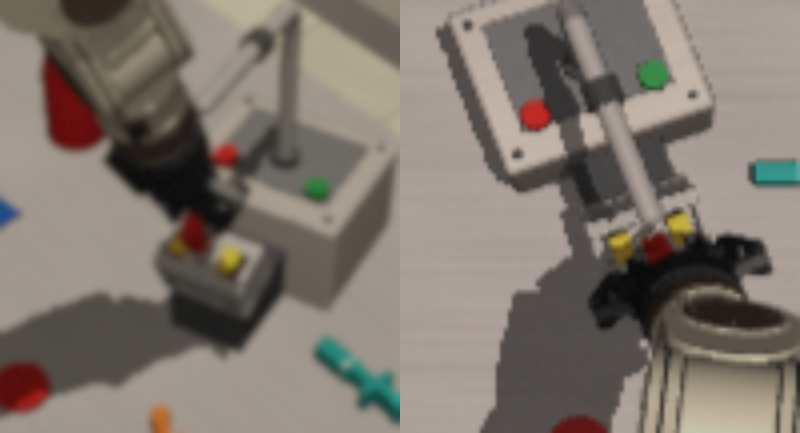

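```bash
python3 -c "
from h import *
H=SEAT-BX*.0425+BZ*.0872
p,M=st();to(H+M[:,2]*.005)"
```

```text
t 7.25 p [ 0.592  -0.0124  0.1689] q [-0.1097  0.1846 -0.3056  0.704   0.1693 -0.4208] F [0.372  0.3463 0.3191] w 0.03416467998709222
tool y az 109.59142289833554 y.z -0.007177603209050483 z [ 0.3787  0.1278 -0.9166] axis block 0.3996379726183444 -0.008034307207986828
t 7.25 p [ 0.592  -0.0124  0.1689] q [-0.1097  0.1846 -0.3056  0.704   0.1693 -0.4208] F [0.372  0.3463 0.3191] w 0.03416467998709222
tool y az 109.59142289833554 y.z -0.007177603209050483 z [ 0.3787  0.1278 -0.9166] axis block 0.3996379726183444 -0.008034307207986828
need cm tool: [0.7  0.3  0.92]
```

Call:
{"fn": "arm_command", "kwargs": {"translation": [[0.4,0.2,0.5],[0.7,0.3,0.9],[0.7,0.3,0.9]], "turn": [0,0,0], "hand": [0.6,0.6,0.6]}}

```text
clock: 7.5
eef_pos: [0.5857, -0.0104, 0.1537]
tool_rot: [-0.167, 0.965, 0.032, 0.199]
ft_force: [-0.7, 0.2, -0.1]
grip_width: 0.0342
```

```bash
python3 -c "
from h import *
H=SEAT-BX*.0425+BZ*.0872
p,M=st();to(H+M[:,2]*.005)"
```

```text
t 7.5 p [ 0.5857 -0.0104  0.1537] q [-0.1067  0.1913 -0.3383  0.6707  0.168  -0.4178] F [-0.7021  0.1868 -0.0542] w 0.03422301900871294
tool y az 109.5855976279002 y.z -0.004454822461866598 z [ 0.3728  0.1283 -0.919 ] axis block 0.3942084872799623 -0.005569215491599504
t 7.5 p [ 0.5857 -0.0104  0.1537] q [-0.1067  0.1913 -0.3383  0.6707  0.168  -0.4178] F [-0.7021  0.1868 -0.0542] w 0.03422301900871294
tool y az 109.5855976279002 y.z -0.004454822461866598 z [ 0.3728  0.1283 -0.919 ] axis block 0.3942084872799623 -0.005569215491599504
need cm tool: [-0.38 -0.11 -0.26]
```

Call:
{"fn": "arm_command", "kwargs": {"translation": [[0,0.7,0],[0,1.4,0],[0,2.0,0],[0,2.4,0],[0,2.4,0]], "turn": [0,0,0,0,0], "hand": [0.6,0.6,0.6,0.6,0.6]}}

```text
clock: 7.92
eef_pos: [0.5802, 0.0102, 0.1558]
tool_rot: [-0.166, 0.965, 0.029, 0.201]
ft_force: [0.1, -8.0, 2.4]
grip_width: 0.034
```

```bash
cat >> h.py <<'E'
def blk():
    o=get_obs();p=np.array(o["eef_pos"])-SEAT;F=np.array(o["ft_force"])
    print("t",o["clock"],"block xyz mm",np.array([p@BX,p@BY,p[2]])*1e3,"F blk",F@BX,F@BY,F[2],"w",o["grip_width"])
E
python3 -c "
from h import *
blk()"
```

```text
t 7.9167 block xyz mm [-41.2236  22.2463  80.8475] F blk -2.6114942492942874 -7.541677276694447 2.3721635460159716 w 0.03403021789310817
```

Call:
{"fn": "arm_command", "kwargs": {"translation": [[0,0.5,0],[0,0.9,0],[0,1.2,0],[0,1.2,0]], "turn": [0,0,0,0], "hand": [0.6,0.6,0.6,0.6]}}

```text
clock: 8.25
eef_pos: [0.5764, 0.0214, 0.156]
tool_rot: [-0.166, 0.965, 0.029, 0.201]
ft_force: [0.9, -7.4, 1.6]
grip_width: 0.034
```

```bash
python3 -c "
from h import *
blk()"
```

```text
t 8.25 block xyz mm [-40.9372  34.1096  81.0014] F blk -1.6255796356899919 -7.264311707073318 1.5566825141681555 w 0.0340147266954588
```

Call:
{"fn": "arm_command", "kwargs": {"translation": [[0,0.3,0],[0,0.3,0]], "turn": [0,0], "hand": [0.6,0.6]}}

```text
clock: 8.42
eef_pos: [0.576, 0.0228, 0.1561]
tool_rot: [-0.165, 0.965, 0.027, 0.201]
ft_force: [1.5, -10.2, 2.2]
grip_width: 0.0341
```

Call:
{"fn": "arm_command", "kwargs": {"translation": [[0,-2,0],[0,-4,0],[0,-6,0],[0,-6.6,0],[0,-6.6,0]], "turn": [0,0,0,0,0], "hand": [0.6,0.6,0.6,0.6,0.6]}}

```text
clock: 8.83
eef_pos: [0.5958, -0.0344, 0.1548]
tool_rot: [-0.167, 0.965, 0.034, 0.199]
ft_force: [-2.0, 4.5, 2.2]
grip_width: 0.0343
```

```bash
python3 -c "
from h import *
blk()"
```

```text
t 8.8333 block xyz mm [-41.6451 -24.9373  79.7633] F blk -0.35481242659623735 4.95133058222325 2.2488377974503613 w 0.03433654681165832
```

Call:
{"fn": "arm_command", "kwargs": {"translation": [[0,-0.5,0],[0,-0.9,0],[0,-0.9,0]], "turn": [0,0,0], "hand": [0.6,0.6,0.6]}}

```text
clock: 9.08
eef_pos: [0.5978, -0.041, 0.1543]
tool_rot: [-0.168, 0.965, 0.035, 0.199]
ft_force: [-2.8, 6.4, 1.2]
grip_width: 0.0343
```

```bash
python3 -c "
from h import *
blk()"
```

```text
t 9.0833 block xyz mm [-41.9628 -31.858   79.2944] F blk -0.4772613951519616 7.013964086555837 1.2196173102698096 w 0.034279857636435776
```

Call:
{"fn": "arm_command", "kwargs": {"translation": [[0,-0.4,0],[0,-0.5,0],[0,-0.5,0]], "turn": [0,0,0], "hand": [0.6,0.6,0.6]}}

```text
clock: 9.33
eef_pos: [0.5985, -0.0432, 0.154]
tool_rot: [-0.169, 0.965, 0.038, 0.198]
ft_force: [-5.3, 11.1, 2.4]
grip_width: 0.0341
```

```bash
python3 -c "
from h import *
blk()
for c in ('side','top'):
    im,D=camera(c);cv2.imwrite(f'pics/{c}3.png',im[:,:,::-1])
a=cv2.imread('pics/side3.png');b=cv2.imread('pics/top3.png')
cv2.imwrite('pics/c3.png',np.hstack([cv2.resize(a[150:220,235:300],(400,433),interpolation=2),cv2.resize(b[140:200,215:275],(400,433),interpolation=2)]))"
```

```text
t 9.3333 block xyz mm [-42.0588 -34.1544  79.0208] F blk -1.206416059932146 12.276221508459782 2.3664693921920152 w 0.034118459488259735
```

View pics/c3.png

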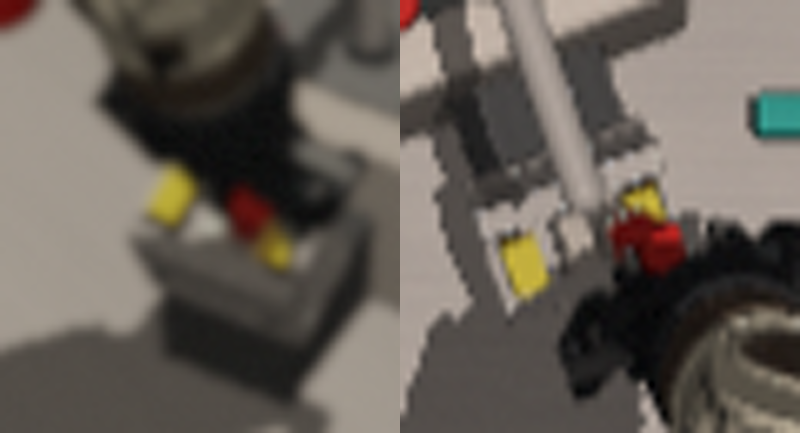

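Call:
{"fn": "arm_command", "kwargs": {"translation": [[0,1.7,0],[0,3.5,0],[0,3.5,0],[0,3.5,0],[0,3.5,0]], "turn": [0,0,0,0,0], "hand": [0.6,0.6,0.6,1,1]}}

```text
clock: 9.85
eef_pos: [0.5893, -0.0155, 0.1554]
tool_rot: [-0.168, 0.965, 0.032, 0.2]
ft_force: [-1.8, 0.8, 2.7]
grip_width: 0.0185
```

Call:
{"fn": "arm_command", "kwargs": {"translation": [[0,0,0],[0,0,0],[0,0,0]], "turn": [0,0,0], "hand": [1,1,1]}}

```text
clock: 10.1
eef_pos: [0.5894, -0.0161, 0.1553]
tool_rot: [-0.167, 0.965, 0.032, 0.2]
ft_force: [-2.7, 2.6, 5.6]
grip_width: 0.019
```

```bash
python3 -c "
from h import *
blk();st()"
```

```text
t 10.1 block xyz mm [-41.3949  -5.5888  80.2965] F blk -1.6614341912477475 3.321789965342438 5.6420075760342145 w 0.018982831052544977
t 10.1 p [ 0.5894 -0.0161  0.1553] q [-0.1186  0.1966 -0.328   0.6748  0.1736 -0.4287] F [-2.6884  2.5626  5.642 ] w 0.018982831052544977
tool y az 109.58874597271267 y.z -0.004476075766371268 z [ 0.3754  0.1292 -0.9178] axis block 0.39697899845034007 -0.005571958967904822
```

Call:
{"fn": "arm_command", "kwargs": {"translation": [[0,0.5,0],[0,0.5,-0.4],[0,0.5,-0.8],[0,0.5,-1.2],[0,0.5,-1.2]], "turn": [0,0,0,0,0], "hand": [1,1,1,1,1]}}

```text
clock: 10.52
eef_pos: [0.583, -0.0136, 0.1662]
tool_rot: [-0.167, 0.965, 0.031, 0.2]
ft_force: [1.0, -1.3, -1.5]
grip_width: 0.019
```

```bash
python3 -c "
from h import *
blk()"
```

```text
t 10.5167 block xyz mm [-46.652   -1.1029  91.2365] F blk 0.49953302375684616 -1.5511042676650757 -1.4515253932857146 w 0.019025845497250785
```

Call:
{"fn": "arm_command", "kwargs": {"translation": [[0,0,-1.2],[0,0,-2.6],[0,0,-4.0],[0,0,-5.4],[0,0,-6.8]], "turn": [0,0,0,0,0], "hand": [1,1,1,1,1]}}

```text
clock: 10.93
eef_pos: [0.556, -0.0218, 0.2276]
tool_rot: [-0.167, 0.965, 0.032, 0.198]
ft_force: [0.6, 1.0, -2.4]
grip_width: 0.0185
```

```bash
python3 -c "
from h import *
blk();st()
for c in ('side','top'):
    im,D=camera(c);cv2.imwrite(f'pics/{c}4.png',im[:,:,::-1]);np.save(c+'4.npy',D)
a=cv2.imread('pics/side4.png');b=cv2.imread('pics/top4.png')
cv2.imwrite('pics/c4.png',np.hstack([cv2.resize(a[110:220,215:315],(400,433),interpolation=2),cv2.resize(b[130:210,205:275],(400,433),interpolation=2)]))"
```

```text
t 10.9333 block xyz mm [-74.813    0.3815 152.6014] F blk 0.9570270841531483 0.7661790490387347 -2.360570906961507 w 0.018511243524789646
t 10.9333 p [ 0.556  -0.0218  0.2276] q [-0.1391  0.0754 -0.2677  0.8635  0.1794 -0.4485] F [ 0.6409  1.0451 -2.3606] w 0.018511243524789646
tool y az 109.57425491216395 y.z -0.004166042215642346 z [ 0.3718  0.1281 -0.9194] axis block 0.3932440774775869 -0.0053797864835223
```

View pics/c4.png

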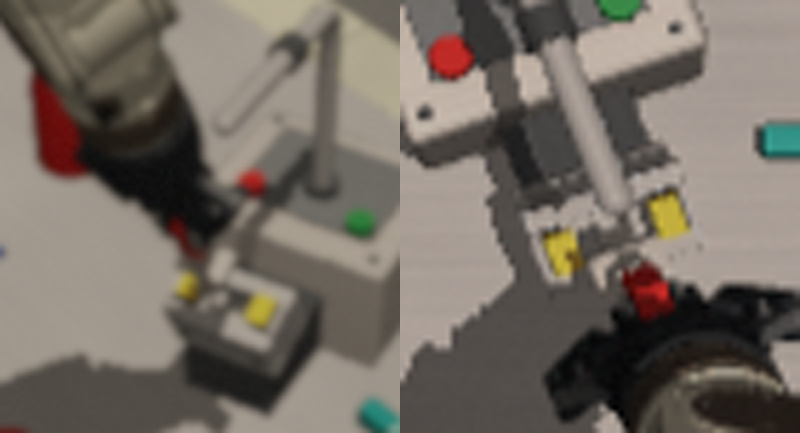

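Call:
{"fn": "arm_command", "kwargs": {"translation": [[0,0,-2],[0,0,-4],[2,2.5,-6],[4,5,-7],[7,7.5,-8]], "turn": [0,0,0,0,0], "hand": [1,1,1,1,1]}}

```text
clock: 11.45
eef_pos: [0.4422, 0.0174, 0.2737]
tool_rot: [-0.167, 0.965, 0.032, 0.2]
ft_force: [0.0, 0.5, -1.8]
grip_width: 0.0187
```

```bash
python3 -c "
from h import *
to([.32,.11,.30])"
```

```text
t 11.45 p [0.4422 0.0174 0.2737] q [-0.0692 -0.1971 -0.3998  0.9886  0.1546 -0.3819] F [ 0.024   0.4625 -1.7691] w 0.01865038621829571
tool y az 109.55474196863177 y.z -0.005392281342371713 z [ 0.3759  0.1283 -0.9177] axis block 0.3971209365185327 -0.006648751903147345
need cm tool: [ 6.65 12.8  -5.82]
```

Call:
{"fn": "arm_command", "kwargs": {"translation": [[1.7,3.2,-1.4],[3.4,6.4,-2.8],[5.0,9.6,-4.2],[6.6,12.8,-5.6],[9,13,-5.6]], "turn": [0,0,0,0,0], "hand": [1,1,1,1,1]}}

```text
clock: 11.87
eef_pos: [0.298, 0.1094, 0.2906]
tool_rot: [-0.172, 0.964, 0.035, 0.202]
ft_force: [-0.5, -0.1, -2.6]
grip_width: 0.0185
```

Call:
{"fn": "arm_command", "kwargs": {"translation": [[20,0,0],[20,0,0],[20,0,0]], "turn": [0,0,0], "hand": [1,1,1]}}

```text
clock: 12.12
eef_pos: [0.1892, 0.0655, 0.2368]
tool_rot: [-0.168, 0.965, 0.032, 0.198]
ft_force: [-1.4, -0.5, -1.2]
grip_width: 0.0184
```

```bash
python3 -c "
from h import *
st()"
```

```text
t 12.1167 p [0.1892 0.0655 0.2368] q [ 0.3349 -0.7955 -0.7388  1.2235 -0.0011 -0.0108] F [-1.4358 -0.542  -1.2235] w 0.0184144007487798
tool y az 109.72941590224708 y.z -0.005205285681825753 z [ 0.3716  0.1282 -0.9195] axis block 0.3930817615985295 -0.0052705158266666005
```

Call:
{"fn": "arm_command", "kwargs": {"translation": [[10,0,-4.2],[10,0,-4.2]], "turn": [0,0], "hand": [1,1]}}

```text
clock: 12.28
eef_pos: [0.1169, 0.0369, 0.2353]
tool_rot: [-0.155, 0.968, 0.029, 0.197]
ft_force: [-1.3, 2.0, -1.3]
grip_width: 0.0187
```

```bash
python3 -c "
from h import *
st()"
```

```text
t 12.2833 p [0.1169 0.0369 0.2353] q [ 0.4614 -0.998  -0.7409  1.4313 -0.0612  0.1311] F [-1.3384  1.979  -1.324 ] w 0.018745199157101905
tool y az 108.16192669950394 y.z -0.005416787251020176 z [ 0.3725  0.1169 -0.9207] axis block 0.3900520873044114 -0.016143623785158923
```

```bash
cat > fk.py <<'E'
import numpy as np
from scipy.optimize import least_squares
d=np.array([[.241,.004,1.335,.4997,.223],[.0557,.619,2.0619,np.hypot(.2502,.2913),.5376],[.1649,.8224,2.15,np.hypot(.4081,.0937),.5623],[-.1093,.579,2.15,np.hypot(.2846,.0518),.5766],
[-.0485,.8668,2.1497,np.hypot(.3361,.0774),.6597],[-.0745,.9052,2.1482,np.hypot(.3252,.0864),.6827],[-.0513,-.1025,1.1567,np.hypot(.5131,.0296),.3409],[.1966,-.328,.6748,np.hypot(.5894,.0161),.1553],
[-.1971,-.3998,.9886,np.hypot(.4422,.0174),.2737],[-.7955,-.7388,1.2235,np.hypot(.1892,.0655),.2368],[-.998,-.7409,1.4313,np.hypot(.1169,.0369),.2353]])
def fk(P,q2,q3,q4):
    r0,h,a,b,o1,c,t=P;f=q2-q3;p=f+q4
    r=r0+a*np.sin(q2)+b*np.cos(f)+o1*np.sin(f)+c*np.cos(p)*0+t*np.cos(p)
    z=h+a*np.cos(q2)-b*np.sin(f)+o1*np.cos(f)-t*np.sin(p)
    return r,z
def fit():
    return least_squares(lambda P:np.r_[fk(P,*d[:,:3].T)[0]-d[:,3],fk(P,*d[:,:3].T)[1]-d[:,4]],[0,.2,.3,.3,0,0,.2])
if __name__=="__main__":
    s=fit();print(s.x.round(4),np.abs(s.fun).max())
    P=s.x
    for z in np.arange(.15,.75,.1):
        for phi in(1.17,1.57):
            out=[]
            for r in np.arange(.1,.8,.05):
                x=least_squares(lambda q:np.r_[np.array(fk(P,*q))-(r,z),q[0]-q[1]+q[2]-phi],[.1,.1,1.4]);ok=np.abs(x.fun).max()<1e-3
                q=x.x;lo=[-1.05,-1.09,-1.99];hi=[1.87,1.28,2.15]
                out.append("ok" if ok and all(q>lo) and all(q<hi) else ("--" if not ok else "".join(f"{'L' if q[i]<lo[i] else 'H'}{i+2}" for i in range(3) if q[i]<lo[i] or q[i]>hi[i])))
            print(round(z,2),phi,out)
E
python3 fk.py
```

```text
[0.002  0.2438 0.494  0.3894 0.0086 0.     0.415 ] 0.003025424727184589
0.15 1.17 ['L2', 'ok', 'ok', 'ok', 'ok', 'ok', 'ok', 'ok', 'ok', 'ok', 'ok', 'ok', 'ok', 'ok']
0.15 1.57 ['ok', 'ok', 'ok', 'ok', 'ok', 'ok', 'ok', 'ok', 'ok', 'ok', 'ok', 'ok', 'ok', 'ok']
0.25 1.17 ['ok', 'ok', 'ok', 'ok', 'ok', 'ok', 'ok', 'ok', 'ok', 'ok', 'ok', 'ok', 'ok', 'ok']
0.25 1.57 ['ok', 'ok', 'ok', 'ok', 'ok', 'ok', 'ok', 'ok', 'ok', 'ok', 'ok', 'ok', 'ok', 'ok']
0.35 1.17 ['ok', 'ok', 'ok', 'ok', 'ok', 'ok', 'ok', 'ok', 'ok', 'ok', 'ok', 'ok', 'ok', 'ok']
0.35 1.57 ['ok', 'ok', 'ok', 'ok', 'ok', 'ok', 'ok', 'ok', 'ok', 'ok', 'ok', 'ok', 'ok', '--']
0.45 1.17 ['ok', 'ok', 'ok', 'ok', 'ok', 'ok', 'ok', 'ok', 'ok', 'ok', 'ok', 'ok', 'ok', 'ok']
0.45 1.57 ['ok', 'ok', 'ok', 'ok', 'ok', 'ok', 'ok', 'ok', 'ok', 'ok', 'ok', '--', '--', '--']
0.55 1.17 ['ok', 'ok', 'ok', 'ok', 'ok', 'ok', 'ok', 'ok', 'ok', 'ok', 'ok', 'ok', 'ok', '--']
0.55 1.57 ['H4', 'H4', 'H4', 'H4', 'H4', 'H4', 'H4', 'H4', 'H3H4', '--', '--', '--', '--', '--']
0.65 1.17 ['H4', 'H4', 'ok', 'ok', 'ok', 'ok', 'ok', 'ok', 'ok', 'H3', '--', '--', '--', '--']
0.65 1.57 ['H4', 'H4', 'H4', 'H4', 'H4', '--', '--', '--', '--', '--', '--', '--', '--', '--']
```

```bash
python3 -c "
from h import *
to([.28,-.10,.45])"
```

```text
t 12.2833 p [0.1169 0.0369 0.2353] q [ 0.4614 -0.998  -0.7409  1.4313 -0.0612  0.1311] F [-1.3384  1.979  -1.324 ] w 0.018745199157101905
tool y az 108.16192669950394 y.z -0.005416787251020176 z [ 0.3725  0.1169 -0.9207] axis block 0.3900520873044114 -0.016143623785158923
need cm tool: [-18.68 -18.21 -15.29]
```

Call:
{"fn": "arm_command", "kwargs": {"translation": [[-2.6,-2.5,-2.1],[-5.2,-5.0,-4.2],[-7.8,-7.5,-6.3],[-10.4,-10,-8.4],[-13,-12.5,-10.5]], "turn": [0.05,0.1,0.15,0.2,0.25], "hand": [1,1,1,1,1]}}

```text
clock: 12.7
eef_pos: [0.1247, 0.0283, 0.2602]
tool_rot: [-0.121, 0.977, 0.04, 0.169]
ft_force: [0.6, 0.4, -1.9]
grip_width: 0.0184
```

```bash
python3 -c "
from h import *
to([.18,-.25,.50])"
```

```text
t 12.7 p [0.1247 0.0283 0.2602] q [-0.3283 -0.8815 -0.6546  1.5228  0.2171 -0.544 ] F [ 0.556   0.3911 -1.8725] w 0.018426931657991513
tool y az 104.45341937860366 y.z 0.03690210882531299 z [ 0.3203  0.1184 -0.9399] axis block 0.34150872220527256 0.002897779236169836
need cm tool: [ -7.   -27.43 -24.06]
```

Call:
{"fn": "arm_command", "kwargs": {"translation": [[-1,-2.5,-2.2],[-2,-5,-4.4],[-3,-8,-7],[-4,-11,-9.6],[-5,-14,-12.2]], "turn": [0,0,0,0,0], "hand": [1,1,1,1,1]}}

```text
clock: 13.12
eef_pos: [0.1518, -0.063, 0.3435]
tool_rot: [-0.115, 0.978, 0.039, 0.169]
ft_force: [0.8, 0.8, -2.0]
grip_width: 0.0188
```

```bash
python3 -c "
from h import *
to([.10,-.28,.50])"
```

```text
t 13.1167 p [ 0.1518 -0.063   0.3435] q [-1.088  -0.5912 -0.3875  1.725   0.345  -1.3143] F [ 0.7789  0.7615 -1.9984] w 0.018762919958483535
tool y az 103.83607300732598 y.z 0.037826458346189605 z [ 0.3212  0.1157 -0.9399] axis block 0.34139566033524044 0.00010808672546144429
need cm tool: [  4.05 -19.23 -18.89]
```

Call:
{"fn": "arm_command", "kwargs": {"translation": [[0.8,-2.9,-2.9],[1.6,-5.8,-5.8],[2.4,-8.7,-8.7],[3.2,-11.5,-11.5],[4,-14.3,-14.3]], "turn": [0,0,0,0,0], "hand": [1,1,1,1,1]}}

```text
clock: 13.53
eef_pos: [0.1038, -0.2279, 0.4594]
tool_rot: [-0.116, 0.978, 0.039, 0.169]
ft_force: [0.9, -0.5, -1.3]
grip_width: 0.0184
```

```bash
python3 -c "
from h import *
to([-.15,-.27,.52])"
```

```text
t 13.5333 p [ 0.1038 -0.2279  0.4594] q [-1.5561 -0.1926  0.1194  1.9999  0.3286 -1.8117] F [ 0.9099 -0.4676 -1.3416] w 0.018446585341315873
tool y az 103.89942742800066 y.z 0.037010541777552246 z [ 0.321   0.1153 -0.94  ] axis block 0.34112649718415833 -0.0002555989441498962
need cm tool: [ 22.1    2.23 -14.33]
```

Call:
{"fn": "arm_command", "kwargs": {"translation": [[3.4,0.2,-1.8],[6.8,0.4,-4],[10.2,0.8,-6],[13.6,1.2,-8],[17,1.8,-10]], "turn": [0,0,0,0,0], "hand": [1,1,1,1,1]}}

```text
clock: 13.95
eef_pos: [-0.0827, -0.2605, 0.4719]
tool_rot: [-0.116, 0.979, 0.032, 0.163]
ft_force: [1.1, -1.8, -1.6]
grip_width: 0.0187
```

```bash
python3 -c "
from h import *
to([-.29,-.13,.54])"
```

```text
t 13.95 p [-0.0827 -0.2605  0.4719] q [-2.123  -0.0011  0.3169  2.147   0.2147 -2.387 ] F [ 1.0923 -1.8429 -1.6259] w 0.018665627171229337
tool y az 103.7593924187484 y.z 0.02491185947187003 z [ 0.3123  0.1007 -0.9446] axis block 0.32790860087739054 -0.011027961871172474
need cm tool: [ 14.01  17.77 -11.59]
```

Call:
{"fn": "arm_command", "kwargs": {"translation": [[2.5,3.2,-1],[5,6.4,-3],[7.5,9.6,-5],[10,13,-8],[13,16,-11]], "turn": [0.04,0.08,0.12,0.12,0.12], "hand": [1,1,1,1,1]}}

```text
clock: 14.37
eef_pos: [-0.2209, -0.1713, 0.4543]
tool_rot: [-0.057, 0.986, 0.037, 0.152]
ft_force: [-0.0, -0.2, -2.3]
grip_width: 0.0187
```

```bash
python3 -c "
from h import *
to([-.29,-.13,.54])"
```

```text
t 14.3667 p [-0.2209 -0.1713  0.4543] q [-2.5744  0.0534  0.328   2.1477  0.0829 -2.7018] F [-0.0002 -0.1923 -2.2561] w 0.018681324356783595
tool y az 97.06622378220798 y.z 0.05520747249750911 z [ 0.2947  0.0895 -0.9514] axis block 0.30761594893699873 -0.01558472736959404
need cm tool: [ 3.53  5.41 -9.82]
```

Call:
{"fn": "arm_command", "kwargs": {"translation": [[-5,3,-30],[-5,3,-30]], "turn": [0,0], "hand": [1,1]}}

```text
clock: 14.53
eef_pos: [-0.2275, -0.1734, 0.463]
tool_rot: [-0.055, 0.989, 0.029, 0.138]
ft_force: [0.9, -0.2, -1.4]
grip_width: 0.0182
```

Call:
{"fn": "arm_command", "kwargs": {"translation": [[-5,3,-30],[-5,3,-30]], "turn": [0,0], "hand": [1,1]}}

```text
clock: 14.7
eef_pos: [-0.2317, -0.1742, 0.4727]
tool_rot: [-0.057, 0.991, 0.021, 0.122]
ft_force: [-0.2, 0.2, -2.5]
grip_width: 0.0187
```

```bash
python3 -c "
from h import *
to([-.29,-.13,.54])"
```

```text
t 14.7 p [-0.2317 -0.1742  0.4727] q [-2.5834  0.0388  0.382   2.1499  0.0806 -2.7076] F [-0.227   0.2356 -2.4554] w 0.018652981005956103
tool y az 96.76435813823196 y.z 0.027222337456852333 z [ 0.2403  0.0551 -0.9691] axis block 0.2447326444692261 -0.029571221470778626
need cm tool: [ 3.5   5.26 -7.68]
```

Call:
{"fn": "arm_command", "kwargs": {"translation": [[-4,4,-30],[-4,4,-30]], "turn": [0,0], "hand": [1,1]}}

```text
clock: 14.87
eef_pos: [-0.2384, -0.171, 0.4815]
tool_rot: [-0.057, 0.992, 0.013, 0.108]
ft_force: [-0.0, -0.5, -2.3]
grip_width: 0.0184
```

Call:
{"fn": "arm_command", "kwargs": {"translation": [[0,12,-25],[0,12,-25]], "turn": [0,0], "hand": [1,1]}}

```text
clock: 15.03
eef_pos: [-0.2562, -0.1429, 0.4878]
tool_rot: [-0.057, 0.994, 0.008, 0.094]
ft_force: [-0.3, 0.1, -2.6]
grip_width: 0.0186
```

Call:
{"fn": "arm_command", "kwargs": {"translation": [[0,8,-30],[0,8,-30]], "turn": [0,0], "hand": [1,1]}}

```text
clock: 15.2
eef_pos: [-0.2681, -0.1365, 0.4966]
tool_rot: [-0.056, 0.995, 0.005, 0.078]
ft_force: [-0.1, 0.3, -1.1]
grip_width: 0.0186
```

Call:
{"fn": "arm_command", "kwargs": {"translation": [[0,3,-30],[0,3,-30]], "turn": [0,0], "hand": [1,1]}}

```text
clock: 15.37
eef_pos: [-0.2773, -0.1399, 0.5062]
tool_rot: [-0.055, 0.997, 0.001, 0.062]
ft_force: [-0.2, 0.2, -1.8]
grip_width: 0.0186
```

```bash
python3 -c "
from h import *
to([-.29,-.13,.54])"
```

```text
t 15.3667 p [-0.2773 -0.1399  0.5062] q [-2.7176  0.0236  0.4862  2.15    0.0433 -2.8307] F [-0.1814  0.2235 -1.7602] w 0.018562229969821296
tool y az 96.31735359055787 y.z -0.005310871738525357 z [ 0.1237  0.0084 -0.9923] axis block 0.11920400810749988 -0.0339995076603859
need cm tool: [ 0.72  1.11 -3.5 ]
```

Call:
{"fn": "arm_command", "kwargs": {"translation": [[0,2,-30],[0,2,-30]], "turn": [0,0], "hand": [1,1]}}

```text
clock: 15.53
eef_pos: [-0.2848, -0.1425, 0.5164]
tool_rot: [-0.055, 0.997, -0.004, 0.046]
ft_force: [0.6, 0.3, -1.6]
grip_width: 0.0185
```

Call:
{"fn": "arm_command", "kwargs": {"translation": [[0,2,-30],[0,2,-30]], "turn": [0,0], "hand": [1,1]}}

```text
clock: 15.7
eef_pos: [-0.29, -0.1439, 0.5273]
tool_rot: [-0.055, 0.998, -0.009, 0.029]
ft_force: [-0.3, -0.1, -1.7]
grip_width: 0.0185
```

Call:
{"fn": "arm_command", "kwargs": {"translation": [[0,2,-30],[0,2,-30]], "turn": [0,0], "hand": [1,1]}}

```text
clock: 15.87
eef_pos: [-0.293, -0.1444, 0.5387]
tool_rot: [-0.054, 0.998, -0.015, 0.012]
ft_force: [1.0, 0.0, -1.4]
grip_width: 0.0186
```

```bash
python3 -c "
from h import *
to([-.05,-.30,.5])"
```

```text
t 15.8667 p [-0.293  -0.1444  0.5387] q [-2.7181  0.0113  0.5786  2.15    0.0361 -2.8271] F [ 0.9502  0.0266 -1.3754] w 0.018553595659555177
tool y az 96.21438714158634 y.z -0.030623201776893302 z [ 0.0256 -0.028  -0.9993] axis block 0.014614451117836935 -0.035028497769326275
need cm tool: [-22.37 -17.97   4.92]
```

Call:
{"fn": "arm_command", "kwargs": {"translation": [[-2.4,-2.4,2.2],[-5,-5,4.5],[-8,-7.6,6.5],[-11,-10,8],[-14.2,-12,8.5]], "turn": [0,0,0,0,0], "hand": [1,1,1,1,1]}}

```text
clock: 16.28
eef_pos: [-0.1351, -0.2502, 0.4575]
tool_rot: [-0.053, 0.998, -0.013, 0.015]
ft_force: [-0.8, -2.0, -2.0]
grip_width: 0.0182
```

Call:
{"fn": "arm_command", "kwargs": {"translation": [[-3.8,-1.2,0],[-7.6,-2.2,0],[-11.4,-3,0],[-15.3,-3,0],[-19.3,-3,0]], "turn": [0,0,0,0,0], "hand": [1,1,1,1,1]}}

```text
clock: 16.7
eef_pos: [0.06, -0.2582, 0.4658]
tool_rot: [-0.054, 0.998, -0.014, 0.014]
ft_force: [1.2, -1.4, -3.2]
grip_width: 0.0184
```

```bash
python3 -c "
from h import *
to([.22,-.22,.42])"
```

```text
t 16.7 p [ 0.06   -0.2582  0.4658] q [-1.3708 -0.2194  0.1697  1.9279  0.0241 -1.4786] F [ 1.2367 -1.3713 -3.1893] w 0.01841418616564595
tool y az 96.17372955867677 y.z -0.029640593850906644 z [ 0.0299 -0.0266 -0.9992] axis block 0.019152911812021108 -0.03513089304243019
need cm tool: [-16.19   2.21   4.95]
```

Call:
{"fn": "arm_command", "kwargs": {"translation": [[-3.8,0.5,1],[-7.6,1.5,2],[-11.4,2.8,3],[-15.0,4.6,4],[-18.2,7.0,4.5]], "turn": [0,0,0,0,0], "hand": [1,1,1,1,1]}}

```text
clock: 17.12
eef_pos: [0.2345, -0.1694, 0.4223]
tool_rot: [-0.054, 0.998, -0.014, 0.014]
ft_force: [1.4, -0.6, -2.4]
grip_width: 0.0184
```

Call:
{"fn": "arm_command", "kwargs": {"translation": [[-2.4,3.2,0.4],[-4.8,6.4,0.8],[-7.0,9.8,1.2],[-9.2,13.2,1.6],[-11.2,16.6,2]], "turn": [0,0,0,0,0], "hand": [1,1,1,1,1]}}

```text
clock: 17.53
eef_pos: [0.3271, 0.008, 0.4017]
tool_rot: [-0.055, 0.998, -0.014, 0.015]
ft_force: [1.7, -1.1, -2.6]
grip_width: 0.0184
```

```bash
python3 -c "
from h import *
to([.478,.297,.25])"
```

```text
t 17.5333 p [0.3271 0.008  0.4017] q [ 0.0509 -0.1368  0.0605  1.7388 -0.0277 -0.0591] F [ 1.6823 -1.0795 -2.6227] w 0.018444572758704394
tool y az 96.25746738524582 y.z -0.02936266996720443 z [ 0.0306 -0.0262 -0.9992] axis block 0.019936606124236016 -0.03499293188043752
need cm tool: [-17.75  27.51  14.86]
```

Call:
{"fn": "arm_command", "kwargs": {"translation": [[-2.2,3.4,1.2],[-4.4,6.8,2.6],[-6.6,10.2,4],[-8.8,13.6,5.6],[-11,17,7.2]], "turn": [0.02,0.02,0.02,0.02,0.02], "hand": [1,1,1,1,1]}}

```text
clock: 17.95
eef_pos: [0.4172, 0.1815, 0.3296]
tool_rot: [-0.045, 0.999, -0.014, 0.014]
ft_force: [1.2, -0.9, -1.1]
grip_width: 0.0184
```

Call:
{"fn": "arm_command", "kwargs": {"translation": [[-2.2,3.3,2],[-4.4,6.6,4],[-6.6,10.0,6],[-6.6,10.4,8],[-6.6,10.4,9.5]], "turn": [0,0,0,0,0], "hand": [1,1,1,1,1]}}

```text
clock: 18.37
eef_pos: [0.4764, 0.289, 0.2301]
tool_rot: [-0.046, 0.999, -0.014, 0.012]
ft_force: [-0.2, -1.0, -2.8]
grip_width: 0.0182
```

```bash
python3 -c "
from h import *
W=np.load('W.npy')
im=cv2.imread('pics/top0.png');hsv=cv2.cvtColor(im,cv2.COLOR_BGR2HSV)
m=(W[...,2]>.042)&(W[...,2]<.06)&(hsv[...,1]<90)&(abs(W[...,0]-.478)<.06)&(abs(W[...,1]-.2975)<.05)
q=W[m];a=np.radians(5);v=(q[:,1]-.2975)*np.cos(a)-(q[:,0]-.4786)*np.sin(a)
for s in(v>0,v<0):print(s.sum(),v[s].min(),v[s].mean(),v[s].max(),q[s][:,2].mean())
to([.478,.297,.20])
for c in ('side','top'):
    im,D=camera(c);cv2.imwrite(f'pics/{c}5.png',im[:,:,::-1]);np.save(c+'5.npy',D)
    for n in('plug','handle'):print(c,n,[(np.round(r['location'],1),round(r['conf'],2)) for r in spot_point(c,n)[:4]])
a=cv2.imread('pics/side5.png');b=cv2.imread('pics/top5.png')
cv2.imwrite('pics/c5.png',np.hstack([cv2.resize(a[90:220,120:250],(400,400),interpolation=2),cv2.resize(b[170:260,110:200],(400,400),interpolation=2)]))"
```

```text
121 0.011386106348638245 0.01725615021152699 0.023400807316325153 0.05063496207132226
116 -0.02415266648234611 -0.01836093365570379 -0.011780511012560536 0.05039813360856825
t 18.3667 p [0.4764 0.289  0.2301] q [ 0.566   0.3463  0.1663  1.3833 -0.037   0.4737] F [-0.1533 -1.0442 -2.8191] w 0.018198491517507593
tool y az 95.25730334523809 y.z -0.029528258279368995 z [ 0.0261 -0.0272 -0.9993] axis block 0.015375173738913442 -0.0344856965902842
need cm tool: [-0.17  0.87  2.99]
side plug [(array([232.9, 328.7]), 0.81), (array([150.3, 187.5]), 0.73), (array([235.4, 257.6]), 0.52)]
side handle [(array([216.2, 308.1]), 0.81), (array([255. , 261.5]), 0.74), (array([127.5, 183.4]), 0.58)]
top plug [(array([205.1, 256.9]), 0.73), (array([157.6, 299.6]), 0.68), (array([148.6, 341.5]), 0.34)]
top handle [(array([155.2, 268.1]), 0.62), (array([218.2, 284.8]), 0.47)]
```

View pics/c5.png

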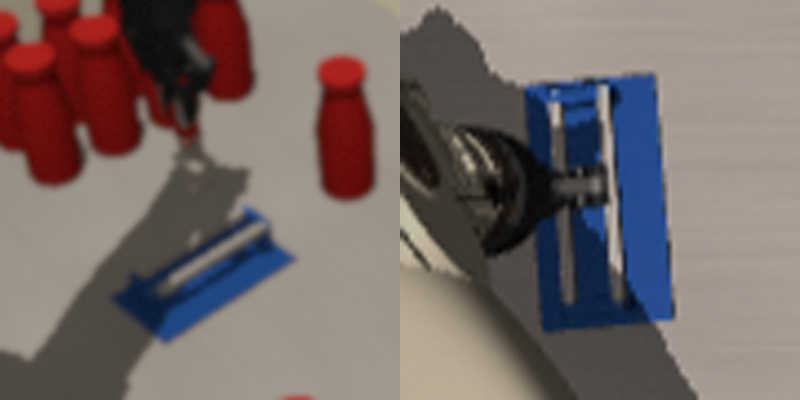

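```bash
python3 -c "
from h import *
to([.478,.299,.15])
to([.478,.299,.104])"
```

```text
t 18.6667 p [0.4771 0.2862 0.236 ] q [ 0.5616  0.3372  0.1683  1.3877 -0.0381  0.4733] F [-0.1209 -0.0459 -1.8439] w 0.018687579398484568
tool y az 95.02285388168984 y.z -0.02736137020237847 z [ 0.0323 -0.0246 -0.9992] axis block 0.0220787501614354 -0.03410855690252294
need cm tool: [0.06 1.5  8.57]
t 18.6667 p [0.4771 0.2862 0.236 ] q [ 0.5616  0.3372  0.1683  1.3877 -0.0381  0.4733] F [-0.1209 -0.0459 -1.8439] w 0.018687579398484568
tool y az 95.02285388168984 y.z -0.02736137020237847 z [ 0.0323 -0.0246 -0.9992] axis block 0.0220787501614354 -0.03410855690252294
need cm tool: [ 0.19  1.63 13.16]
```

Call:
{"fn": "arm_command", "kwargs": {"translation": [[0,0.8,2.5],[0,1.5,5],[0.1,1.5,7],[0.1,1.5,7],[0.1,1.5,7]], "turn": [0,0,0,0,0], "hand": [1,1,1,1,1]}}

```text
clock: 19.08
eef_pos: [0.4761, 0.2987, 0.1645]
tool_rot: [-0.044, 0.999, -0.014, 0.014]
ft_force: [0.7, -0.4, -2.0]
grip_width: 0.0185
```

```bash
python3 -c "
from h import *
to([.478,.299,.104])"
```

```text
t 19.0833 p [0.4761 0.2987 0.1645] q [ 0.5816  0.3852  0.0506  1.2258 -0.0383  0.4932] F [ 0.7115 -0.4268 -2.0003] w 0.01845602180857393
tool y az 95.02995191936489 y.z -0.028861278602997413 z [ 0.0297 -0.0263 -0.9992] axis block 0.0190064473372887 -0.03484753498060678
need cm tool: [-0.02  0.19  6.05]
```

Call:
{"fn": "arm_command", "kwargs": {"translation": [[0,0.1,1.5],[0,0.1,3],[0,0.1,4.2],[0,0.1,4.2]], "turn": [0,0,0,0], "hand": [1,1,1,1]}}

```text
clock: 19.42
eef_pos: [0.4776, 0.2988, 0.1221]
tool_rot: [-0.044, 0.999, -0.014, 0.014]
ft_force: [-0.5, -0.3, -2.8]
grip_width: 0.0184
```

```bash
python3 -c "
from h import *
to([.478,.299,.104])
for c in ('side','top'):
    im,D=camera(c);cv2.imwrite(f'pics/{c}6.png',im[:,:,::-1]);np.save(c+'6.npy',D)
a=cv2.imread('pics/side6.png');b=cv2.imread('pics/top6.png')
cv2.imwrite('pics/c6.png',np.hstack([cv2.resize(a[120:205,140:225],(400,400),interpolation=2),cv2.resize(b[170:260,110:200],(400,400),interpolation=2)]))"
```

```text
t 19.4167 p [0.4776 0.2988 0.1221] q [ 0.5802  0.4179 -0.0154  1.1268 -0.0383  0.4919] F [-0.4835 -0.3433 -2.8143] w 0.018381837708423627
tool y az 95.02456822096315 y.z -0.028672897183766494 z [ 0.03   -0.0261 -0.9992] axis block 0.019325559391869584 -0.03473936916694535
need cm tool: [0.01 0.07 1.81]
```

View pics/c6.png

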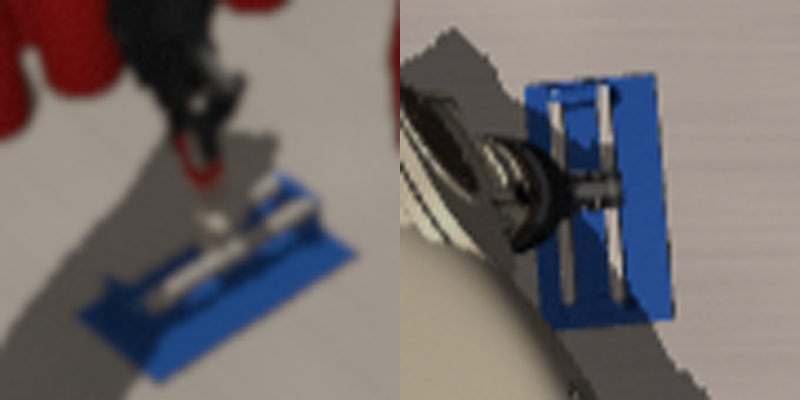

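Call:
{"fn": "arm_command", "kwargs": {"translation": [[0,0,0.7],[0,0,1.2],[0,0,1.5],[0,0,1.5]], "turn": [0,0,0,0], "hand": [1,1,1,1]}}

```text
clock: 19.85
eef_pos: [0.4775, 0.2985, 0.1061]
tool_rot: [-0.044, 0.999, -0.014, 0.014]
ft_force: [-0.7, 0.1, -2.1]
grip_width: 0.0182
```

```bash
python3 -c "
from h import *
st()"
```

```text
t 19.85 p [0.4775 0.2985 0.1061] q [ 0.5799  0.4319 -0.0383  1.091  -0.0382  0.4909] F [-0.6626  0.1488 -2.0848] w 0.01822152582955748
tool y az 95.06734348027726 y.z -0.02921564988001735 z [ 0.0289 -0.0268 -0.9992] axis block 0.018173704481938172 -0.03497709574636448
```

Call:
{"fn": "arm_command", "kwargs": {"translation": [[0,0,0.2],[0,0,0.4],[0,0,0.4]], "turn": [0,0,0], "hand": [1,1,1]}}

```text
clock: 20.1
eef_pos: [0.4791, 0.2992, 0.1056]
tool_rot: [-0.044, 0.999, -0.013, 0.016]
ft_force: [-1.6, -1.4, 9.7]
grip_width: 0.0184
```

Call:
{"fn": "arm_command", "kwargs": {"translation": [[0,0,0.2],[0,0,0.3],[0,0,0.3]], "turn": [0,0,0], "hand": [1,1,1]}}

```text
clock: 20.35
eef_pos: [0.4804, 0.2995, 0.1053]
tool_rot: [-0.044, 0.999, -0.012, 0.018]
ft_force: [-4.3, -4.7, 21.2]
grip_width: 0.0188
```

Call:
{"fn": "arm_command", "kwargs": {"translation": [[0,0,-0.4],[0,0,-0.4],[0,0,-0.4],[0,0,-0.4],[0,0,-0.4]], "turn": [0,0,0,0,0], "hand": [1,0.7,0.5,0.4,0.4]}}

```text
clock: 20.77
eef_pos: [0.4777, 0.2986, 0.1031]
tool_rot: [-0.044, 0.999, -0.014, 0.014]
ft_force: [-0.0, -0.3, -0.5]
grip_width: 0.051
```

Call:
{"fn": "arm_command", "kwargs": {"translation": [[0,0,-2],[0,0,-5],[0,0,-9],[0,0,-13],[0,0,-17]], "turn": [0,0,0,0,0], "hand": [0.3,0.3,0.3,0.3,0.3]}}

```text
clock: 21.18
eef_pos: [0.4724, 0.3029, 0.2745]
tool_rot: [-0.044, 0.999, -0.014, 0.014]
ft_force: [1.0, 0.7, 0.4]
grip_width: 0.0601
```

```bash
python3 -c "
from h import *
st()
for c in ('side','top'):
    im,D=camera(c);cv2.imwrite(f'pics/{c}7.png',im[:,:,::-1]);np.save(c+'7.npy',D)
    for n in('plug','handle','roller'):print(c,n,[(np.round(r['location'],1),round(r['conf'],2)) for r in spot_point(c,n)[:4]])
a=cv2.imread('pics/side7.png');b=cv2.imread('pics/top7.png')
cv2.imwrite('pics/c7.png',np.hstack([cv2.resize(a[120:205,140:225],(400,400),interpolation=2),cv2.resize(b[170:260,110:200],(400,400),interpolation=2)]))"
```

```text
t 21.1833 p [0.4724 0.3029 0.2745] q [ 0.5915  0.3442  0.2771  1.4952 -0.0384  0.5024] F [0.9882 0.6572 0.363 ] w 0.060136068789566226
tool y az 95.07141630785576 y.z -0.029549348315377744 z [ 0.0285 -0.0271 -0.9992] axis block 0.017617561938660084 -0.03517426003433671
side plug [(array([233.8, 256.3]), 0.77), (array([177. , 187.4]), 0.64), (array([231.3, 332.8]), 0.6)]
side handle [(array([216.6, 308.8]), 0.73), (array([154.2, 181.1]), 0.64)]
side roller [(array([306.6, 302.6]), 0.47), (array([252.7, 292.1]), 0.43)]
top plug [(array([157. , 301.5]), 0.53), (array([206.1, 256.6]), 0.51), (array([145.6, 342.1]), 0.49), (array([211.2, 153.3]), 0.43)]
top handle [(array([213.3, 148.3]), 0.65), (array([157.2, 270.1]), 0.54), (array([219.8, 284.3]), 0.44)]
top roller [(array([219.5, 328.1]), 0.53), (array([262. , 383.1]), 0.49), (array([149.5, 148.5]), 0.49)]
```

View pics/c7.png

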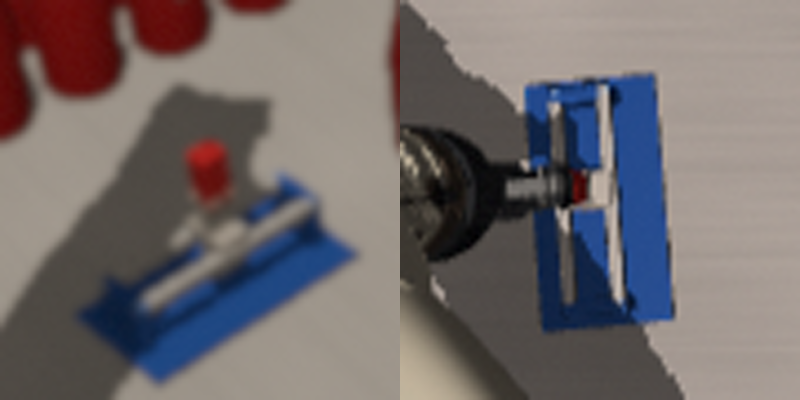

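Call:
{"fn": "arm_command", "kwargs": {"translation": [[0.5,-4,0],[1,-8,0],[1.6,-12,0],[2.1,-16,0],[2.6,-20,0]], "turn": [0,0,0,0,0], "hand": [1,1,1,1,1]}}

```text
clock: 22.0
eef_pos: [0.4634, 0.0999, 0.277]
tool_rot: [-0.045, 0.999, -0.014, 0.013]
ft_force: [0.5, -0.6, 0.4]
grip_width: 0.0003
```

Call:
{"fn": "arm_command", "kwargs": {"translation": [[0.5,-4,0],[1,-8,0],[1.6,-12,0],[2.1,-16,0],[2.6,-20,0]], "turn": [0,0,0,0,0], "hand": [1,1,1,1,1]}}

```text
clock: 22.42
eef_pos: [0.4551, -0.1015, 0.2823]
tool_rot: [-0.044, 0.999, -0.013, 0.013]
ft_force: [0.5, 0.4, 0.2]
grip_width: -0.0002
```

```bash
python3 -c "
from h import *
for s,t in(((252.7,292.1),(219.5,328.1)),((253.9,291.6),(220,326.7))):print(tri('side',s,'top',t))
to([.452,-.19,.20]);to([.452,-.19,.168])"
```

```text
(array([ 0.4534, -0.265 ,  0.1678]), np.float64(0.004653494401674417))
(array([ 0.4529, -0.2626,  0.1605]), np.float64(0.0026085707186111425))
t 22.4167 p [ 0.4551 -0.1015  0.2823] q [-0.2064  0.1284  0.0176  1.428  -0.0194 -0.2957] F [0.483  0.4176 0.2463] w -0.00020145815086524302
tool y az 95.07505390076876 y.z -0.02790589459111938 z [ 0.0273 -0.0256 -0.9993] axis block 0.01702831883607103 -0.033319773175981685
need cm tool: [ 1.3  -8.56  8.44]
t 22.4167 p [ 0.4551 -0.1015  0.2823] q [-0.2064  0.1284  0.0176  1.428  -0.0194 -0.2957] F [0.483  0.4176 0.2463] w -0.00020145815086524302
tool y az 95.07505390076876 y.z -0.02790589459111938 z [ 0.0273 -0.0256 -0.9993] axis block 0.01702831883607103 -0.033319773175981685
need cm tool: [ 1.38 -8.47 11.64]
```

Call:
{"fn": "arm_command", "kwargs": {"translation": [[0.5,-3,2.8],[1,-6,5.6],[1.4,-8,8.4],[1.4,-8.5,11.4],[1.4,-8.5,11.4]], "turn": [0,0,0,0,0], "hand": [1,1,1,1,1]}}

```text
clock: 22.83
eef_pos: [0.4482, -0.1885, 0.1646]
tool_rot: [-0.043, 0.999, -0.011, 0.008]
ft_force: [-1.1, 0.4, -0.7]
grip_width: 0.0002
```

```bash
python3 -c "
from h import *
camera('top')
to([.452,-.276,.168])"
```

```text
t 22.8833 p [ 0.4497 -0.188   0.1676] q [-0.3878  0.2272 -0.1624  1.1541 -0.0128 -0.4747] F [-0.5262  0.6381 -0.0746] w 9.065163387692168e-05
tool y az 94.95893344045518 y.z -0.023743774518401855 z [ 0.0203 -0.0221 -0.9996] axis block 0.011592448107542199 -0.027630843437196472
need cm tool: [ 0.54 -8.79  0.16]
```

Call:
{"fn": "arm_command", "kwargs": {"translation": [[0.1,-2,0],[0.2,-4,0],[0.3,-5.8,0],[0.4,-7.4,0],[0.5,-8.8,0]], "turn": [0,0,0,0,0], "hand": [1,1,1,1,1]}}

```text
clock: 23.3
eef_pos: [0.4573, -0.2771, 0.176]
tool_rot: [-0.045, 0.999, -0.014, 0.015]
ft_force: [0.4, 0.1, -0.0]
grip_width: -0.0001
```

Call:
{"fn": "arm_command", "kwargs": {"translation": [[0,0,0],[0,0,0]], "turn": [0,0], "hand": [1,1]}}

```text
clock: 23.47
eef_pos: [0.4567, -0.2766, 0.175]
tool_rot: [-0.044, 0.999, -0.014, 0.015]
ft_force: [-0.7, -0.3, -0.2]
grip_width: 0.0001
```

```bash
python3 -c "
from h import *
st()
for c in ('side','top'):
    im,D=camera(c);cv2.imwrite(f'pics/{c}8.png',im[:,:,::-1])
    print([(np.round(r['location'],1),round(r['conf'],2)) for r in spot_point(c,'roller')[:4]])
a=cv2.imread('pics/side8.png');b=cv2.imread('pics/top8.png')
cv2.imwrite('pics/c8.png',np.hstack([cv2.resize(a[215:305,250:340],(400,400),interpolation=2),cv2.resize(b[180:260,290:370],(400,400),interpolation=2)]))"
```

```text
t 23.4667 p [ 0.4567 -0.2766  0.175 ] q [-0.5408  0.3011 -0.043   1.1867 -0.0066 -0.6296] F [-0.6827 -0.2697 -0.2256] w 6.360770861591889e-05
tool y az 95.05888041163345 y.z -0.02885254742492095 z [ 0.0309 -0.0262 -0.9992] axis block 0.020189659840954124 -0.03513459810230685
[(array([306. , 302.6]), 0.68), (array([253. , 289.5]), 0.52)]
[(array([259.4, 385.6]), 0.44)]
```

View pics/c8.png

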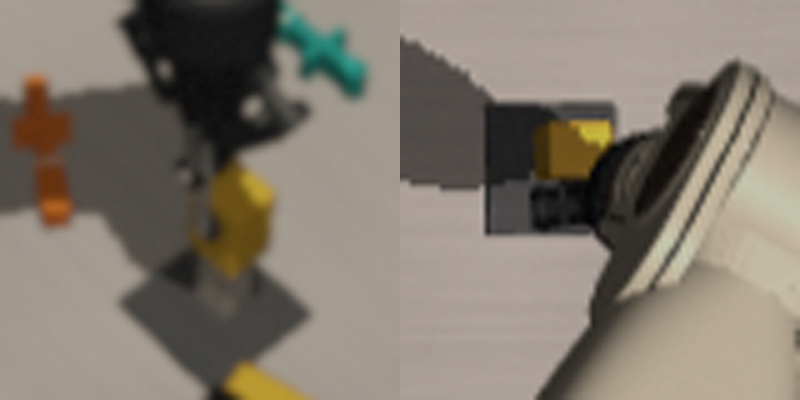

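```bash
python3 -c "
from h import *
p,M=st()
cr=lambda P:[(round((q[1]-250)*4.444),round((q[0]-215)*4.444)) for q in proj('side',P)]
print('tcp',cr([p,p+M[:,2]*.01,p+M[:,2]*.02]))
for a in(0,-.3,-.6,-.9):print(a,cr([[.454,-.265+.065*np.sin(a),.105+.065*np.cos(a)]]))
a=cv2.imread('pics/side0.png')[215:305,250:340];b=cv2.imread('pics/side8.png')[215:305,250:340]
cv2.imwrite('pics/c9.png',np.hstack([cv2.resize(a[10:70,20:80],(400,400),interpolation=2),cv2.resize(b[10:70,20:80],(400,400),interpolation=2)]))"
```

```text
t 23.6667 p [ 0.4563 -0.2757  0.1744] q [-0.5396  0.3007 -0.0453  1.1859 -0.0068 -0.6299] F [-0.5196 -0.2447 -0.5882] w -0.00022879605508587894
tool y az 95.14224640025418 y.z -0.02840443147589722 z [ 0.0299 -0.0258 -0.9992] axis block 0.019368086666100112 -0.034414764572656666
tcp [(208, 169), (208, 179), (208, 190)]
0 [(192, 164)]
-0.3 [(214, 187)]
-0.6 [(234, 215)]
-0.9 [(250, 244)]
```

View pics/c9.png

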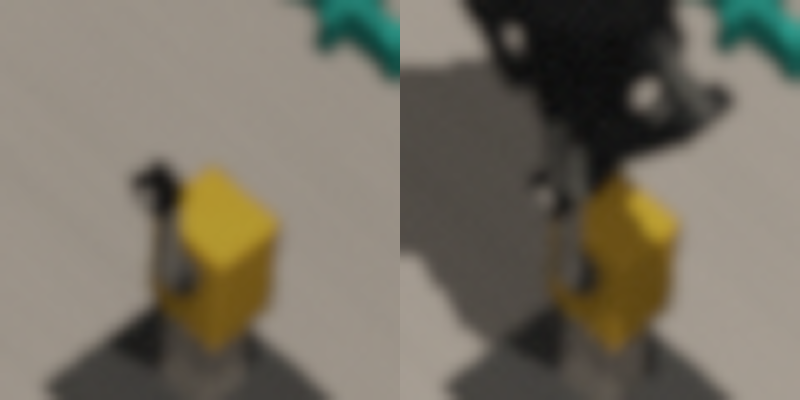

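```bash
cat >> h.py <<'E'
def cloud(cam,D):
    i=camera_info(cam);K=np.array(i["mtx"],float);h,w=D.shape
    uv=np.stack(np.meshgrid(np.arange(w),np.arange(h)),-1).reshape(-1,1,2).astype(float)
    p=cv2.undistortPoints(uv,K,np.array(i["dist_coeffs"],float))[:,0];T=np.array(i["world_to_cam"])
    return ((np.c_[p,np.ones(len(p))]*D.reshape(-1,1)-T[:3,3])@T[:3,:3]).reshape(h,w,3)
def box(W,x0,x1,y0,y1,z0,z1):
    lo=np.array([x0,y0,z0]);hi=np.array([x1,y1,z1]);q=W[((W>lo)&(W<hi)).all(-1)];return q
E
python3 -c "
from h import *
for c in('side','top'):
    W=cloud(c,np.load(c+'0.npy'));q=box(W,.42,.47,-.31,-.22,.13,.2)
    print(c,'t0',len(q),q.min(0),q.mean(0),q.max(0))
    im,D=camera(c);W=cloud(c,D);q=box(W,.42,.475,-.33,-.22,.13,.19)
    print(c,'now',len(q));print(q[np.argsort(q[:,2])][:60:2] if len(q) else '')
    print('tcp px',proj(c,get_obs()['eef_pos']))
"
```

```text
side t0 70 [ 0.443  -0.2788  0.1317] [ 0.4527 -0.2704  0.1642] [ 0.4625 -0.26    0.1817]
side now 58
[[ 0.4609 -0.2707  0.131 ]
 [ 0.4624 -0.2727  0.136 ]
 [ 0.4601 -0.2712  0.1365]
 [ 0.459  -0.2645  0.1393]
 [ 0.4561 -0.2715  0.1403]
 [ 0.4585 -0.2725  0.1435]
 [ 0.4584 -0.2724  0.1479]
 [ 0.459  -0.2715  0.1508]
 [ 0.4592 -0.2749  0.154 ]
 [ 0.4471 -0.2722  0.1617]
 [ 0.4448 -0.267   0.1626]
 [ 0.4494 -0.2771  0.1646]
 [ 0.4462 -0.2729  0.1673]
 [ 0.4459 -0.2617  0.1691]
 [ 0.4453 -0.2699  0.1693]
 [ 0.4422 -0.2693  0.1713]
 [ 0.4438 -0.2676  0.1724]
 [ 0.4461 -0.2613  0.1726]
 [ 0.4451 -0.2776  0.1729]
 [ 0.4453 -0.2697  0.1733]
 [ 0.447  -0.2716  0.1737]
 [ 0.4476 -0.2746  0.1762]
 [ 0.4479 -0.2629  0.1769]
 [ 0.4487 -0.2844  0.1808]
 [ 0.4458 -0.2799  0.1829]
 [ 0.446  -0.2759  0.183 ]
 [ 0.4497 -0.2866  0.1863]
 [ 0.4509 -0.289   0.1877]
 [ 0.4484 -0.2842  0.1891]]
tcp px [[252.9875 296.7442]]
top t0 33 [ 0.4475 -0.2731  0.1328] [ 0.4562 -0.2656  0.1741] [ 0.4639 -0.2585  0.1838]
top now 0

tcp px [[219.1035 331.5626]]
```

Call:
{"fn": "arm_command", "kwargs": {"translation": [[0,0,-3],[0.5,3.5,-3],[0.8,7.5,-3],[0.8,8,0.5],[0.8,8,2.6]], "turn": [0,0,0,0,0], "hand": [1,1,1,1,1]}}

```text
clock: 24.18
eef_pos: [0.4417, -0.1959, 0.1453]
tool_rot: [-0.046, 0.999, -0.014, 0.015]
ft_force: [-0.6, 0.6, -0.4]
grip_width: 0.0004
```

```bash
python3 -c "
from h import *
camera('side')
im,D=camera('side');W=cloud('side',D);q=box(W,.40,.50,-.23,-.15,.09,.2);q=q[np.argsort(q[:,2])];print(len(q),q[:8],q.min(0),q.max(0))
to([.449,-.20,.148])"
```

```text
127 [[ 0.4307 -0.2045  0.147 ]
 [ 0.4274 -0.196   0.1502]
 [ 0.4292 -0.2021  0.1503]
 [ 0.4266 -0.2011  0.1514]
 [ 0.4306 -0.2045  0.1515]
 [ 0.4268 -0.1927  0.1518]
 [ 0.4324 -0.2065  0.1518]
 [ 0.4285 -0.1989  0.1521]] [ 0.42   -0.2279  0.147 ] [ 0.4498 -0.1623  0.1999]
t 24.2833 p [ 0.4392 -0.1962  0.1426] q [-0.4124  0.2325 -0.225   1.0826 -0.0119 -0.5033] F [-0.5802  0.4388  0.3644] w -7.336641081367954e-05
tool y az 95.18290475686204 y.z -0.025194188985588086 z [ 0.0233 -0.0232 -0.9995] axis block 0.014107930074248244 -0.029710413786286326
need cm tool: [-0.95 -0.48 -0.51]
```

Call:
{"fn": "arm_command", "kwargs": {"translation": [[-0.4,-1,0],[-0.5,-2.5,0],[-0.4,-4.5,0],[-0.3,-6,0],[-0.3,-6,0]], "turn": [0,0,0,0,0], "hand": [1,1,1,1,1]}}

```text
clock: 24.7
eef_pos: [0.452, -0.2617, 0.1495]
tool_rot: [-0.043, 0.999, -0.015, 0.016]
ft_force: [0.2, 0.5, 0.8]
grip_width: 0.0
```

Call:
{"fn": "arm_command", "kwargs": {"translation": [[0,-0.8,0],[0.1,-1.6,0],[0.1,-2.4,0],[0.1,-2.4,0]], "turn": [0,0,0,0], "hand": [1,1,1,1]}}

```text
clock: 25.03
eef_pos: [0.4515, -0.2829, 0.1483]
tool_rot: [-0.044, 0.999, -0.014, 0.014]
ft_force: [-0.8, 2.0, 0.7]
grip_width: -0.0002
```

```bash
python3 -c "
from h import *
st()
im,D=camera('side');cv2.imwrite('pics/side10.png',im[:,:,::-1]);st()
print([(np.round(r['location'],1),round(r['conf'],2)) for r in spot_point('side','roller')[:4]])
for a in(0,-.3,-.6,-.9):print(a,proj('side',[[.451,-.268+.065*np.sin(a),.105+.065*np.cos(a)]]))
cv2.imwrite('pics/c10.png',cv2.resize(im[225:295,260:340,::-1],(800,600),interpolation=2)[:, :])"
```

```text
t 25.0333 p [ 0.4515 -0.2829  0.1483] q [-0.5559  0.3182 -0.0917  1.1213 -0.0067 -0.644 ] F [-0.8166  1.9859  0.71  ] w -0.00019124312082809263
tool y az 95.01734995713129 y.z -0.029158739319361936 z [ 0.0301 -0.0266 -0.9992] axis block 0.019270256527148883 -0.03523058498299278
t 25.0833 p [ 0.4515 -0.2825  0.1484] q [-0.5552  0.3176 -0.0924  1.1212 -0.0067 -0.6435] F [-0.5528  1.3676  2.591 ] w -1.5766284499010224e-05
tool y az 95.02324257733243 y.z -0.029120396500077014 z [ 0.0301 -0.0266 -0.9992] axis block 0.01935940290951421 -0.03521145757169401
[(array([307.4, 301.1]), 0.63), (array([264.3, 300.8]), 0.53), (array([156.5, 183.8]), 0.51)]
0 [[253.2375 293.1288]]
-0.3 [[258.4812 298.1697]]
-0.6 [[264.6794 302.6963]]
-0.9 [[271.2114 306.2458]]
```

View pics/c10.png

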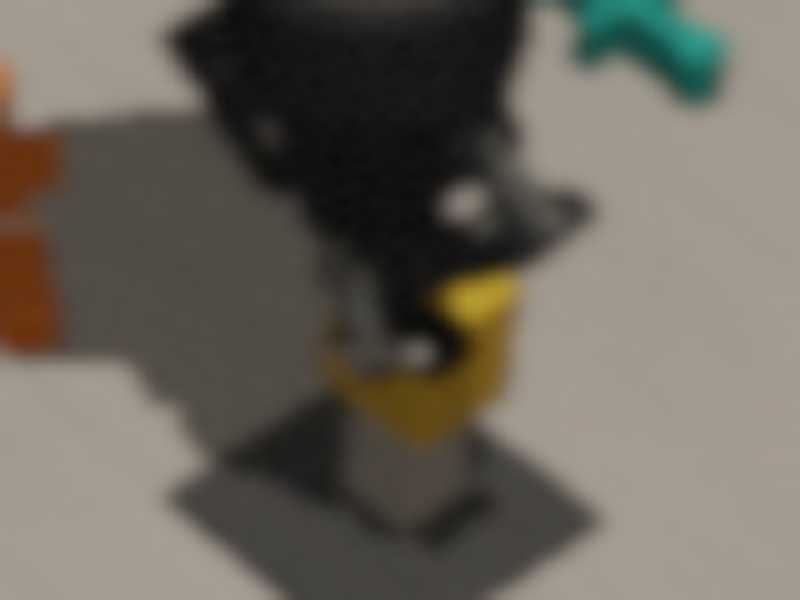

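Call:
{"fn": "arm_command", "kwargs": {"translation": [[0,1.5,0],[0,3.5,0],[0.2,6,0],[0.3,9,0],[0.3,9,-3]], "turn": [0,0,0,0,0], "hand": [1,1,1,1,1]}}

```text
clock: 25.55
eef_pos: [0.4307, -0.1838, 0.1678]
tool_rot: [-0.047, 0.999, -0.008, 0.005]
ft_force: [-1.8, 0.4, -1.5]
grip_width: -0.0002
```

Call:
{"fn": "arm_command", "kwargs": {"translation": [[1,0,-4],[4,0,-8],[8,0,-12],[11,0,-13],[11,0,-13]], "turn": [0,0,0,0,0], "hand": [1,1,1,1,1]}}

```text
clock: 25.97
eef_pos: [0.3236, -0.1975, 0.3061]
tool_rot: [-0.044, 0.999, -0.016, 0.016]
ft_force: [-0.4, 0.7, -0.3]
grip_width: 0.0
```

```bash
python3 -c "
from h import *
st()
for c in('side','top'):
    im,D=camera(c);W=cloud(c,D)
    q=box(W,.42,.47,-.31,-.22,.155,.2);print(c,'roller',len(q),q.mean(0),q.max(0))
    q=box(W,.42,.54,.25,.34,.1,.16);print(c,'handle',len(q),q.min(0),q.mean(0),q.max(0))
    q=box(W,.42,.54,.25,.34,.1,.115);print('low',q.mean(0) if len(q) else 0)
    for n in('bottle','spare_lid','plug','handle'):print(n,[(np.round(r['location'],1),round(r['conf'],2)) for r in spot_point(c,n)[:4]])
s,t=(154.2,181.1),(213.3,148.3);print(tri('side',s,'top',t))
"
```

```text
t 25.9667 p [ 0.3236 -0.1975  0.3061] q [-0.5411 -0.0617 -0.1199  1.4681 -0.0082 -0.63  ] F [-0.3637  0.6784 -0.2936] w 3.956146525623422e-05
tool y az 95.0530217252538 y.z -0.03280542924585542 z [ 0.0338 -0.0299 -0.999 ] axis block 0.021680803404207916 -0.039613369874720195
side roller 54 [ 0.4503 -0.2708  0.1722] [ 0.4594 -0.2603  0.1801]
side handle 80 [0.4713 0.2805 0.1002] [0.482  0.2921 0.1174] [0.4969 0.3102 0.1304]
low [0.4815 0.2901 0.107 ]
bottle [(array([257.9, 371.1]), 0.61)]
spare_lid [(array([228.1, 215.1]), 0.62), (array([145.1, 268.9]), 0.3)]
plug [(array([232.7, 258.2]), 0.69), (array([176.9, 185.5]), 0.67), (array([232.4, 330.2]), 0.67)]
handle [(array([257.1, 259.7]), 0.64), (array([154.1, 181.7]), 0.52), (array([217.3, 309.4]), 0.52)]
top roller 30 [ 0.4556 -0.266   0.1771] [ 0.4629 -0.2577  0.1855]
top handle 67 [0.4744 0.2874 0.1004] [0.4856 0.2959 0.125 ] [0.4973 0.3078 0.1351]
low [0.4834 0.2886 0.1085]
bottle [(array([147., 341.]), 0.77)]
spare_lid [(array([225.3, 222.7]), 0.67)]
plug [(array([214.6, 150.6]), 0.67), (array([156.9, 300. ]), 0.58), (array([207. , 255.8]), 0.57)]
handle [(array([156.8, 270.6]), 0.78), (array([222.4, 285.9]), 0.59), (array([210.9, 147.8]), 0.43)]
(array([0.4767, 0.2938, 0.1234]), np.float64(0.007974662898623534))
```

```bash
python3 -c "
from h import *
im,D=camera('top');W=cloud('top',D);W0=cloud('top',np.load('top0.npy'))
for n,b in(('bottle_a',(.6,.76,.23,.37,.12,.2)),('bottle_b',(.6,.76,-.4,-.24,.12,.2)),('lid',(.38,.47,.02,.11,.007,.02))):print(n,box(W0,*b).mean(0),box(W,*b).mean(0))
print(job_done())"
```

```text
bottle_a [0.7007 0.3192 0.1622] [0.7011 0.3194 0.1626]
bottle_b [ 0.7068 -0.3383  0.1619] [ 0.7068 -0.3386  0.1628]
lid [0.4319 0.0603 0.0128] [0.4307 0.0595 0.0125]
the job is handed in; nothing more can be done
None
```

The job is done and handed in at about 26 s, well inside the 67 s limit.

**Plug:** I tilted the tool to match the port's slope, since the moves allow no direct tilt. To do that I drove the wrist against its joint limit. I then rocked the plug left and right by pushing its handle until the force rose at the end of each jaw's travel. It drew out along the slope with no resistance. I brought the tool back to vertical and set the plug on the rack rails.

**Reset lever:** The first sweep passed over the roller without moving it. I lowered the tool and the second sweep leaned the lever to about 0.6 rad in the picture, past the 0.4 rad trip point. I then backed the gripper away.

**Last checks:**
- **Plug:** it is upright in the rack. The handle top measured 130–135 mm above the table, against 129 mm expected, and the handle is within about 6 mm of the rack's middle.
- **Roller:** it is back upright, with its top at about 180 mm, as at the start.
- **Bystanders:** both bottles and the lid are within about 1.5 mm of where they started. The network missed one bottle in the last pictures, so I confirmed all three by depth.
- **Robot:** the arm is clear of everything. The highest force I read was about 21 N, while pressing the plug onto the rails.

The switch trip itself is inferred from the lever's lean; nothing reports it directly. The jaw positions are likewise inferred from the push forces and the free withdrawal.

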